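Load a vial into a bench tube warmer with a sprung latch lid

TASK

Press the thumb latch on the front of the small bench tube warmer so that its lid springs open, move the capped vial from the rack into the warmer's large well so that it stands fully down, then press the lid shut until it snaps home and stays shut. Work gently: press the latch, the vial and the lid no harder than it takes, as the hinge and catch are light, keep the vial upright, and leave the rack's other vials and the things nearby where they are.

Things in the scene. Friction and masses are not known exactly. Their poses are not given: they have to be found in the camera images.
- warmer: tube warmer's steel base plate, 136 x 116 x 6 mm, fixed; origin centre of its underside on the worktop; x from front (latch, robot side) to back (lid hinge), z up. On it, on screw feet, stands a block (x -59..55, y -49..49 mm) with latch and lid. Block, latch and lid all stand h = 0 to 8 mm above the *_low points: unmeasured, new each run, constant in it. Over 22 N of push on any of it is too much
- pad_low (a point): centre of the top of the black thumb latch pad (24 x 28 mm, in front of the shut lid) if h were 0; 80 mm over the worktop, 90 mm in front of the plate's centre; its frame is turned as the plate's. Feel for the pad: pressed straight down it yields at 1 to 4 N, the lid lets go after about 6 to 7 mm, hard stop at about 9 mm. A hand leaning over the lid hinders its opening
- well_low (a point): centre of the mouth of the large well if h were 0 (76 mm over the worktop, level with the block's top, 22 mm in front of the plate's centre). Round and upright, 19.5 mm wide, chamfered 3 mm, 56 mm deep, so its floor is at 20 mm + h. Three 12 mm wells behind it are too narrow for the vial
- hinge_low (a point): middle of the lid's hinge line if h were 0; 76 mm over the worktop, 50 mm behind the plate's centre; the line runs along the plate's y
- lid_front_low (a point): middle of the front edge of the shut lid's flat top if h were 0; 114 mm over the worktop. The lid is a grey plastic hollow hood 107 long, 98 wide, its flat top 38 mm above the hinge line, reaching 105 mm in front of it; a steel catch hangs at the middle of its front
- lid (a joint): lid angle, rad: 0 shut, 1.5 fully open (flat top upright, 38 mm behind the hinge line, inside facing the robot). Once unlatched a spring opens it and keeps it open (1 N at the front edge when open, 2.5 N near shut). Closing, it meets the catch 13 mm before shut, needs 5 to 11 N on its front edge, snaps in the last 2 mm, then stops hard at 0. Let go earlier, it springs open
- thumb_latch (a joint): latch angle in rad: 0 at rest, growing as the pad is pressed, 0.32 at the hard stop; a spring returns it
- vial: glass culture vial with a pale screw cap, 88 mm tall, body 16 mm wide, cap 18 mm wide and 21 mm high at the top, 22 g; stands upright in the rack; origin at the centre of its underside, z up along its axis
- rack: white wire-like tube rack, 99 (x) x 216 (y) x 69 mm, fixed; origin at the centre of its underside; floor 3 mm above the worktop, open grid of 19 mm places at 55 to 59 mm height
- open_vial_a: short vial without a cap, 19 mm wide, 65 mm tall, in the rack; leave alone; origin at its underside
- open_vial_b: another short vial without a cap, in the rack; leave alone; origin at its underside
- flask: small conical flask with stopper, 60 mm wide, 107 mm tall; leave alone; origin at its underside
- timer: small white bench timer, 46 x 66 x 58 mm; leave alone; origin at its underside
- dish: flat round petri dish, 90 mm wide, 15 mm high; leave alone; origin at its underside

How it is judged (in metres and radians):
On the way, in this order (a step that is already met when the one before it is completed fails the run):
1. the lid has sprung open (beyond 1.2 rad) (value of joint lid above 1.2 rad), for 0.2 s.
2. the vial stands in the large well, released, with the lid open (value of joint lid above 1 rad and x of vial in the frame of warmer between -0.027 and -0.017 m and y of vial in the frame of warmer between -0.005 and 0.005 m and height (world z) of vial below 0.032 m and angle between vial's own z axis and vertical below 0.12 rad and contact force between the fingers and vial below 0.1 N), for 0.2 s.
3. the lid is snapped shut (value of joint lid below 0.025 rad and value of joint thumb_latch below 0.06 rad), for 0.2 s.
At the end, for the whole second after the job is handed in: the lid is shut and held by its catch (lid angle under 0.025 rad, latch back at rest under 0.06 rad), and the vial stands at rest fully down in the large well (within 5 mm of its axis in x and y, its underside below 32 mm over the worktop, tilted less than 0.12 rad) (all of step 3 and x of vial in the frame of warmer between -0.027 and -0.017 m and y of vial in the frame of warmer between -0.005 and 0.005 m and height (world z) of vial below 0.032 m and angle between vial's own z axis and vertical below 0.12 rad and linear speed of vial below 0.02 m/s); the robot touches nothing.
It fails at once if the robot pushes on the warmer, its latch or its lid with more than 22 N (contact force between any of the arm, the fingers and warmer above 22 N).
It fails at once if the vial is forced against the warmer with more than 20 N (contact force between vial and warmer above 20 N).
It fails at once if the vial is tipped by more than 0.6 rad (angle between vial's own z axis and vertical above 0.6 rad).
It fails at once if an open vial is moved by more than 15 mm (distance of any of open_vial_a, open_vial_b from where it was at the start of the episode above 0.015 m).
It fails at once if the flask, the timer or the dish is moved by more than 15 mm (distance of any of flask, timer, dish from where it was at the start of the episode above 0.015 m).
It also fails if it takes over 72 s, if anything falls off the work surface, if the arm or the gripper's body presses on something with over 40 N, if the wrist force passes 120 N, or if a joint passes its speed limit or range.

ROBOT

A 6-joint arm with a two-finger parallel gripper is mounted at the origin on a cart in front of the work surface, level with it; the furniture and walls round the work are solid. World frame = base frame: x ahead of the robot, y to its left, z up, the work surface at z = 0. Lengths are in mm, angles in degrees, forces in N, time in s.
With the tool pointing down it reaches from about 350 to 850 mm from the base axis. Payload 8.1 kg.
Tool frame: the origin (TCP) lies midway between the tips of the shut fingers; the grasp point (between the pads) lies 19 mm behind it (r.pinch_z is the distance from the TCP to the grasp point, in mm); z points along the fingers, y is the line along which they close (so a half turn about z gives the same grasp; the last joint's range is limited). The gripper opens to 85 mm and grips with 20 to 120 N. Pads are 22 mm wide; open, the fingers measure 114 mm over their backs; the gripper's body (76 mm by 85 mm) begins 54 mm behind the grasp point. The pads swing forward as they close: fully open they stand 13 mm farther back than shut.
Start: joints at [67.701, 7.471, 85.268, -0, 87.261, -4.893], TCP at [179.467, 572.535, 202.292] pointing down, gripper open.
Joint ranges: [-169.43, 169.43], [-51.17, 129.36], [1.28, 143.12], [-76.62, 256.62], [0, 156.53], [-152.29, 152.29]. Speed limits (degrees/s): [136.94, 136.94, 159.86, 180, 180, 180].

INTERFACE

Orientations are given as [roll, pitch, yaw] about the fixed x, y, z axes, in that order (R = Rz(yaw) Ry(pitch) Rx(roll)).
In Python, from bench import sensors, optics, job, r gives the robot as it stands.
- The arm moves only by the tool play_rows, never from a script. Its argument "motion" is a list that holds one entry, the list of rows, each a list of 6 numbers: the shift along the tool's x, y, z in cm, then the turn, a rotation vector about the tool's x, y, z in degrees. In form: [[[x, y, z, ax, ay, az], ...]]. A call has 1 to 5 rows; each row is the pose to reach, as a shift and turn from the pose commanded when the call began, along the tool's axes at that moment; what a row does not reach only later rows make up. A row lasts 1/10 s, in which the tool goes at most 50 mm and 8.59 degrees, less where a joint would pass 70% of its speed; a pose out of reach is approached as far as the arm can. A call with a gripper value outside its range is refused whole. "jaw" is the opening, from 0 (shut) to 1 (fully open), set as the call begins (left out, the last holds). The fingers move at their own pace and stop on an object; "squeeze" is the grip in N (left out, the last holds). Time passes only in rows, so rows that repeat a pose let the fingers close. It gives the time, the measured TCP pose, the force, the opening and the grip force at its end, in the units of the state.
- sensors.sense(): the state, without advancing time (a new reading comes with each control period).
- optics.snapshot(name): name is "side" or "top" or "wrist"; returns a dict with "pixels" (400x640x3 uint8, red, green, blue), "mtx" (3x3 intrinsics, pixels), "k1" (the pictures are not rectified: a ray, as slopes to the right and down, at radius r is drawn at 1 + k1 r^2 times it, then the intrinsics apply), "R" (3x3) and "t" (3): a world point X has camera coordinates R X + t; the wrist camera has in their place "T_tool_cam" (4x4, takes a point from camera to tool coordinates, whose origin is the TCP and whose axes are the flange's). Camera axes: x right, y down, z forward; pixel columns grow to the right and rows downward; lengths in mm; the calibration is good to about 2 mm. A picture is of the moment at which its call begins: read the wrist's pose just before it. There is no depth.
- job.hand_in(): hands the job in; it is judged then, once.
The state is a dict: "time": time; "joint_pos": joint angles; "qd": joint speeds; "joint_efforts": joint torques, N m; "tool_pos": TCP position; "tcp_rot": TCP orientation; "ft_force": force on the tool from outside, world axes, zero at the start; "wrist_torque": the same for the moment, N m; "finger_gap": finger opening in mm; "grip_force": force on a finger pad.
Only numpy, scipy, OpenCV 4.12 (cv2) and the standard library are available. Lean on these libraries where they do the work, as an engineer would, in place of code of your own. Each camera call takes 0.05 s, during which the arm holds its last target. There are 200 camera calls.

## Working session

There is one attempt and no reset: what is moved stays moved. The work goes in short steps, Python scripts to look and compute and a tool call to move; the robot and the scene stay as the last step left them, time stands still between calls to the robot, and variables do not carry over. Pictures are saved under pics/ and viewed, at most 10 in all, crops included, and the job is handed in when it is done.

Besides the shell and the picture viewer there is one more tool, called after ">>>" by a JSON object that holds its "method" and its "body". play_rows: Moves the arm, as the interface text tells. Its arguments: {"type":"object","properties":{"motion":{"type":"array","items":{"type":"array","items":{"type":"array","items":{"type":"number"}}}},"jaw":{"type":"number"},"squeeze":{"type":"number"}},"required":["motion"]}

```bash
mkdir -p pics; ls; python3 - <<'E'
from bench import sensors, optics, r
import cv2
print(sensors.sense(), r.pinch_z)
for n in ("top","side"):
    s=optics.snapshot(n); cv2.imwrite(f"pics/{n}0.png",s["pixels"][:,:,::-1])
    print(n,s["mtx"].tolist(),s["k1"],s["R"].tolist(),s["t"].tolist())
s=optics.snapshot("wrist");cv2.imwrite("pics/wrist0.png",s["pixels"][:,:,::-1]);print(s["mtx"].tolist(),s["k1"],s["T_tool_cam"].tolist())
E
```

```text
pics
{'time': 0.0, 'joint_pos': array([ 6.77005438e+01,  7.51418733e+00,  8.53288100e+01, -5.27894591e-04,
        8.72576052e+01, -4.89324991e+00]), 'qd': array([ 0.06270794,  0.08016117,  0.02080502, -0.01168996,  0.02238909,
       -0.06014076]), 'joint_efforts': array([ 5.34266001e-04, -5.69392204e+01, -5.00550950e+01, -1.98651405e-04,
        1.44200778e-02, -5.42235125e-05]), 'tool_pos': array([179.25355774, 572.0006726 , 201.25852645]), 'tcp_rot': array([-1.79899719e+02, -8.05602353e-03,  1.62593812e+02]), 'ft_force': array([0.22235946, 0.85221134, 0.24682051]), 'wrist_torque': array([0.02253818, 0.02360603, 0.02567022]), 'grip_force': 0.0, 'finger_gap': 85.37567980820815} 18.700000000000003
top [[494.0762855919144, 0.0, 317.30101427394567], [0.0, 494.0762855919144, 195.9697759787288], [0.0, 0.0, 1.0]] -0.05895891353501309 [[0.022886384227325224, -0.9997286583115512, -0.004338567457689593], [-0.9945963397681563, -0.022328893746989133, -0.10138807338055968], [0.10126368715776314, 0.006635529716711079, -0.9948374919596634]] [84.16265672358897, 553.7724546924899, 1523.126079564864]
side [[369.4663045631706, 0.0, 313.13747456423084], [0.0, 369.4663045631706, 197.21250897358635], [0.0, 0.0, 1.0]] -0.011520099481060824 [[0.9291658197085686, -0.36884469369908646, -0.024586000393138355], [-0.16596628203991198, -0.35681116618439485, -0.9193154980266464], [0.3303120838103757, 0.8582769853702007, -0.392752522172281]] [-481.93361881128754, 199.34682499803037, 857.7128411953265]
[[298.6508524559056, 0.0, 320.34067363937487], [0.0, 298.6508524559056, 196.5350214949351], [0.0, 0.0, 1.0]] 0.01812436577942065 [[-0.0007856331436426527, -0.9537048883569285, -0.3007430276908507, 77.3911415655113], [0.999999687483681, -0.0007758456177409509, -0.00015197406310864923, -0.14972943170366015], [-8.83917532099393e-05, -0.3007430530996079, 0.95370519983862, -171.49555151012888], [0.0, 0.0, 0.0, 1.0]]
```

View pics/top0.png

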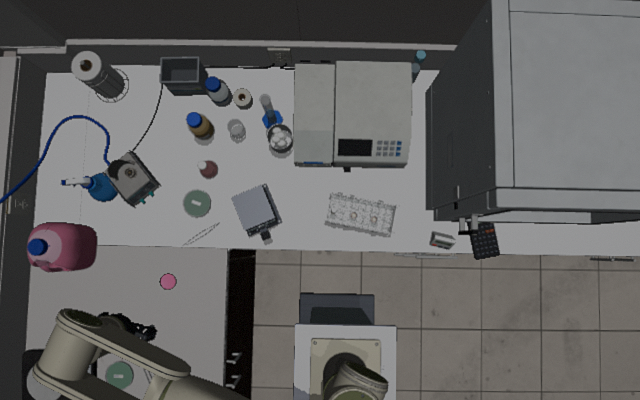

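View pics/side0.png

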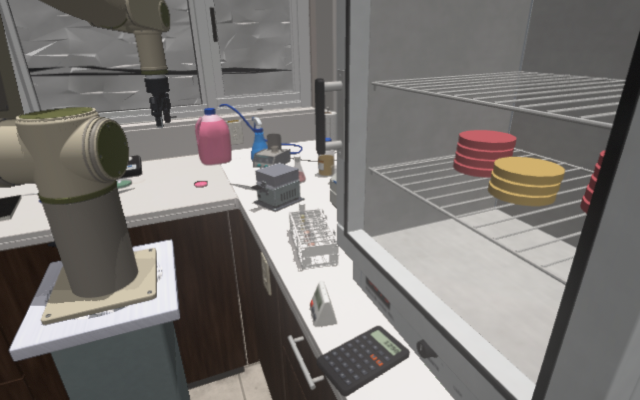

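The top view shows the warmer at about (255,210) with its latch at (267,238), the rack at (360,214), the dish at (197,203) and the timer at (441,240). The side view shows the warmer at (278,185) and the rack at (313,235). Next I'll zoom in on the top view.

```bash
python3 - <<'E'
import cv2
a=cv2.imread("pics/top0.png")[170:255,225:405]; a=cv2.resize(a,None,fx=4.4,fy=4.4,interpolation=cv2.INTER_CUBIC)
b=cv2.imread("pics/side0.png")[140:275,240:350]; b=cv2.convertScaleAbs(b,alpha=1.2)
cv2.imwrite("pics/topc.png",cv2.convertScaleAbs(a,alpha=1.0))
E
cat > h.py <<'E'
import numpy as np, cv2
from bench import sensors, optics, r
from scipy.spatial.transform import Rotation as Ro
def cam(s, st=None):
    if "R" in s: R,t=np.array(s["R"]),np.array(s["t"]); return R.T, -R.T@t   # cam->world rot, centre
    T=np.array(s["T_tool_cam"]); W=Ro.from_euler("xyz",st["tcp_rot"],degrees=True).as_matrix()
    return W@T[:3,:3], W@T[:3,3]+st["tool_pos"]
def ray(s,uv,st=None):
    K=np.array(s["mtx"]); A,c=cam(s,st)
    p=np.array([(uv[0]-K[0,2])/K[0,0],(uv[1]-K[1,2])/K[1,1]]); q=p.copy()
    for _ in range(8): q=p/(1+s["k1"]*(q@q))
    return c, A@np.array([q[0],q[1],1])
def onz(s,uv,z,st=None):
    c,d=ray(s,uv,st); return c+d*(z-c[2])/d[2]
def proj(s,X,st=None):
    A,c=cam(s,st); q=A.T@(np.array(X)-c); q=q[:2]/q[2]; K=np.array(s["mtx"])
    q=q*(1+s["k1"]*(q@q)); return q*[K[0,0],K[1,1]]+K[:2,2]
def snap(n,f=None):
    st=sensors.sense(); s=optics.snapshot(n)
    if f: cv2.imwrite(f"pics/{f}.png",s["pixels"][:,:,::-1])
    return s,st
def totool(d,st):  # world shift (mm) -> tool cm
    return Ro.from_euler("xyz",st["tcp_rot"],degrees=True).inv().apply(d)/10
E
```

```text
(no output)
```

View pics/topc.png

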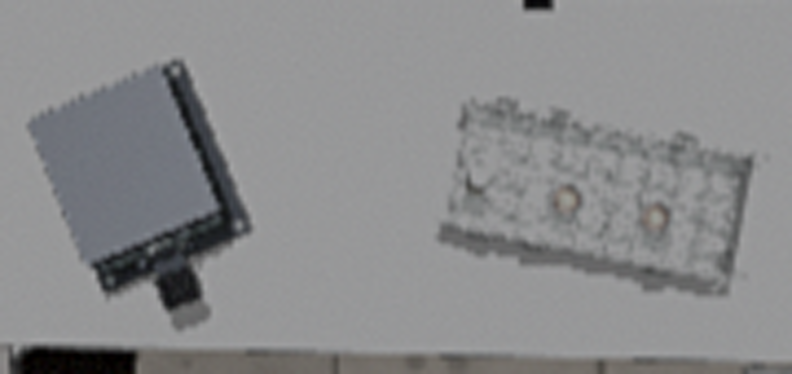

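The crop shows the lid top with corners at about (28,122), (165,65), (220,212), (85,265), the black pad at (180,287), and two pale round things in the rack at (567,200) and (655,216).

```bash
python3 - <<'E'
from h import *
s,st=snap("top")
f=lambda u,v,z: onz(s,(u/4.4+225,v/4.4+170),z)
C=[f(*p,118) for p in [(28,122),(165,65),(220,212),(85,265)]]
for c in C: print("lid",c.round(0))
print("frontmid",(C[2]+C[3])/2, "backmid",(C[0]+C[1])/2)
d=(C[0]+C[1]-C[2]-C[3])/2; d2=(C[0]+C[3]-C[1]-C[2])/2
print(np.degrees(np.arctan2(d[1],d[0])),np.linalg.norm(d),np.degrees(np.arctan2(d2[1],d2[0]))-90,np.linalg.norm(d2))
print("pad",f(180,287,84))
for p in [(250,230),(107,293),(172,62)]: print("plate",f(*p,6))
for p in [(567,200),(655,216)]: print("cap",f(*p,85))
for p in [(462,100),(752,157),(725,290),(440,235)]: print("rack",f(*p,65))
# wrist view pts
E
```

```text
lid [532. 351. 118.]
lid [572. 259. 118.]
lid [474. 219. 118.]
lid [436. 309. 118.]
frontmid [455.23118551 263.87855281 118.        ] backmid [551.99258923 305.06321793 118.        ]
23.05611356965545 105.16152287117434 23.445448993628474 98.3661109030259
pad [423.96335591 248.09929825  84.        ]
plate [467.65802169 207.40572115   6.        ]
plate [419.93741254 309.04614582   6.        ]
plate [588.34252995 267.7962431    6.        ]
cap [489.43066947 -15.17149787  85.        ]
cap [479.80188019 -75.59358868  85.        ]
rack [558.85882467  57.73447233  65.        ]
rack [ 523.5085243  -144.86748239   65.        ]
rack [ 430.78613952 -126.86475768   65.        ]
rack [464.4527204   71.05813519  65.        ]
```

View pics/wrist0.png

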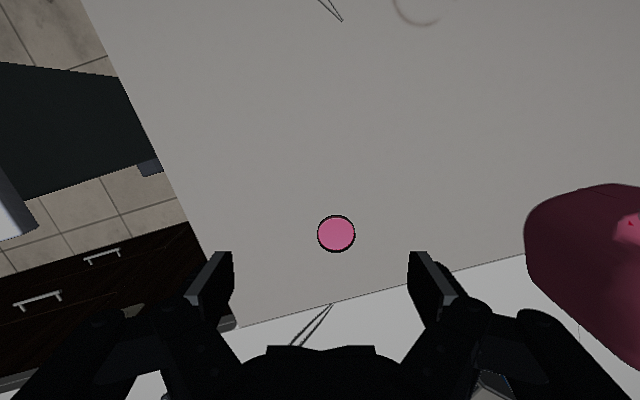

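Those agree: warmer centre is about (506,285) with yaw about 24°, and the pad is at about (424,249). I'll close the jaw and move above the pad.

>>> {"method": "play_rows", "body": {"motion": [[[-16.5,-11.9,1,0,0,-41.4],[-16.5,-11.9,1,0,0,-41.4],[-16.5,-11.9,1,0,0,-41.4],[-16.5,-11.9,1,0,0,-41.4],[-16.5,-11.9,1,0,0,-41.4]]], "jaw": 0}}

```text
time: 0.7
tool_pos: [303.2, 406.5, 191.8]
tcp_rot: [-179.9, -0.0, -156.3]
ft_force: [0.1, 0.6, -0.9]
finger_gap: 12.2
grip_force: 0.0
```

>>> {"method": "play_rows", "body": {"motion": [[[-4.5,-19.8,1,0,0,0],[-4.5,-19.8,1,0,0,0],[-4.5,-19.8,1,0,0,0],[-4.5,-19.8,1,0,0,0],[-4.5,-19.8,1,0,0,0]]]}}

```text
time: 1.2
tool_pos: [424.0, 241.3, 181.9]
tcp_rot: [-179.9, -0.0, -156.8]
ft_force: [-0.3, 0.2, -0.1]
finger_gap: -0.1
grip_force: 0.0
```

```bash
python3 - <<'E'
from h import *
s,st=snap("wrist","w1"); print(st["tool_pos"],st["tcp_rot"],st["ft_force"],st["time"])
y=np.radians(24)
for x in(-102,-90,-78):
  for yy in (-14,14):print(proj(s,[506+x*np.cos(y)-yy*np.sin(y),285.3+x*np.sin(y)+yy*np.cos(y),84],st))
E
```

```text
[424.03549333 241.33071942 181.89111659] [-1.79885273e+02 -1.15841948e-02 -1.56845443e+02] [-0.31322302  0.16981014 -0.06442089] 1.2
[312.51247282 179.38352769]
[342.66280686 178.93509754]
[312.81159771 191.76259006]
[342.57294512 191.32815029]
[313.1026702  203.82680336]
[342.48670321 203.40574469]
```

View pics/w1.png

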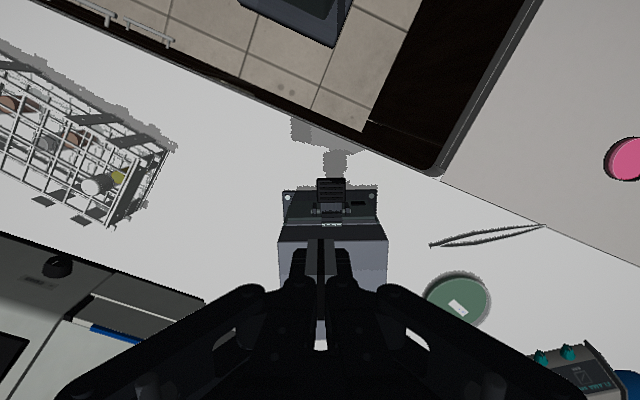

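The wrist view shows the black pad at (331,190), centred on the plate, and the pale-capped vial at (97,185), the one in the rack nearest the warmer. I'll descend to just above the pad.

>>> {"method": "play_rows", "body": {"motion": [[[-0.2,0.9,4,0,0,-0.8],[-0.2,0.9,7,0,0,-0.8],[-0.2,0.9,8.6,0,0,-0.8],[-0.2,0.9,8.6,0,0,-0.8]]]}}

```text
time: 1.65
tool_pos: [416.7, 255.0, 93.2]
tcp_rot: [180.0, -0.3, -155.6]
ft_force: [-0.4, -0.1, 1.0]
finger_gap: -0.0
grip_force: 0.0
```

>>> {"method": "play_rows", "body": {"motion": [[[0,0,0.2,0,0,0],[0,0,0.4,0,0,0],[0,0,0.5,0,0,0],[0,0,0.5,0,0,0]]]}}

```text
time: 2.05
tool_pos: [420.2, 255.3, 92.1]
tcp_rot: [180.0, 0.1, -155.7]
ft_force: [-1.1, -0.0, -0.6]
finger_gap: 0.1
grip_force: 0.0
```

>>> {"method": "play_rows", "body": {"motion": [[[0,-0.4,0,0,0,0],[0,-0.4,0.1,0,0,0],[0,-0.4,0.2,0,0,0],[0,-0.4,0.3,0,0,0],[0,-0.4,0.3,0,0,0]]]}}

```text
time: 2.55
tool_pos: [421.2, 251.2, 88.0]
tcp_rot: [-180.0, -0.0, -155.7]
ft_force: [0.4, 0.4, 0.3]
finger_gap: 0.0
grip_force: 0.0
```

>>> {"method": "play_rows", "body": {"motion": [[[0,0,0.1,0,0,0],[0,0,0.2,0,0,0],[0,0,0.2,0,0,0]]]}}

```text
time: 2.85
tool_pos: [421.2, 251.3, 86.1]
tcp_rot: [180.0, -0.0, -155.7]
ft_force: [0.3, 0.9, -0.3]
finger_gap: -0.2
grip_force: 0.0
```

>>> {"method": "play_rows", "body": {"motion": [[[0,0,0.1,0,0,0],[0,0,0.2,0,0,0],[0,0,0.2,0,0,0]]]}}

```text
time: 3.15
tool_pos: [421.3, 251.3, 84.1]
tcp_rot: [180.0, -0.0, -155.7]
ft_force: [-1.1, 0.2, 0.3]
finger_gap: -0.3
grip_force: 0.0
```

>>> {"method": "play_rows", "body": {"motion": [[[0,0,0.1,0,0,0],[0,0,0.2,0,0,0],[0,0,0.2,0,0,0]]]}}

```text
time: 3.45
tool_pos: [421.3, 251.3, 82.1]
tcp_rot: [-180.0, -0.0, -155.7]
ft_force: [-0.4, -0.0, 0.5]
finger_gap: 0.2
grip_force: 0.0
```

>>> {"method": "play_rows", "body": {"motion": [[[0,0,0.1,0,0,0],[0,0,0.2,0,0,0],[0,0,0.2,0,0,0]]]}}

```text
time: 3.75
tool_pos: [421.3, 251.3, 80.1]
tcp_rot: [-180.0, -0.0, -155.7]
ft_force: [-0.0, -0.8, 0.0]
finger_gap: -0.1
grip_force: 0.0
```

>>> {"method": "play_rows", "body": {"motion": [[[0,0,0.1,0,0,0],[0,0,0.2,0,0,0],[0,0,0.2,0,0,0]]]}}

```text
time: 4.05
tool_pos: [421.2, 251.3, 78.1]
tcp_rot: [-180.0, -0.0, -155.7]
ft_force: [0.3, -0.5, -0.3]
finger_gap: 0.0
grip_force: 0.0
```

>>> {"method": "play_rows", "body": {"motion": [[[0,0,0.1,0,0,0],[0,0,0.1,0,0,0]]]}}

```text
time: 4.25
tool_pos: [421.3, 251.3, 77.1]
tcp_rot: [180.0, -0.0, -155.7]
ft_force: [0.1, -0.1, 0.4]
finger_gap: 0.0
grip_force: 0.0
```

```bash
python3 - <<'E'
from h import *
s,st=snap("side","s1");print(st["ft_force"])
cv2.imwrite("pics/s1c.png",cv2.resize(s["pixels"][130:220,240:330,::-1],None,fx=6,fy=6,interpolation=cv2.INTER_CUBIC))
E
```

```text
[ 0.05650022 -0.06244436  0.44994563]
```

View pics/s1c.png

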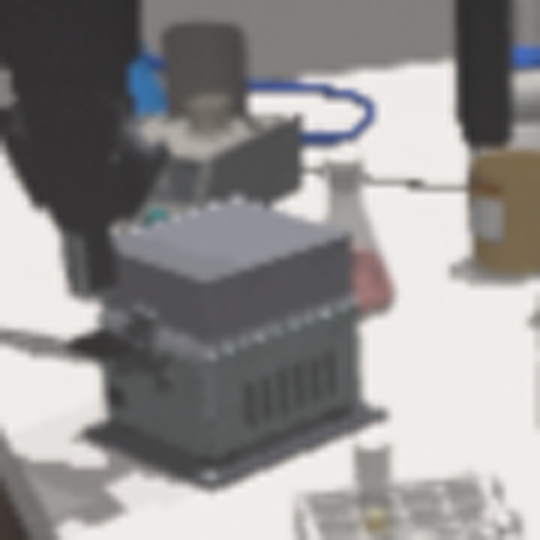

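The side crop shows the shut fingertips at (80,290), above and behind the pad at (95,345). I'll check that against the projections.

```bash
python3 - <<'E'
from h import *
s,st=snap("side"); t,_=snap("top")
cr=lambda X:((proj(s,X)-[240,130])*6).round()
print("tcp",cr(st["tool_pos"]), "top",proj(t,st["tool_pos"]))
y=np.radians(24);W=lambda x,yy,z:np.array([506+x*np.cos(y)-yy*np.sin(y),285.3+x*np.sin(y)+yy*np.cos(y),z])
for n,p in dict(pad=(-90,0,80),padR=(-90,-14,80),padf=(-102,0,80),lidfr=(-55,-49,114),lidfl=(-55,49,114),lidbr=(50,-49,114),platefr=(-68,-58,6),platebr=(68,-58,6),platefl=(-68,58,6)).items(): print(n,cr(W(*p)))
u=(np.array([210,280])/6+[240,130]); c,d=ray(s,u); 
# triangulate lid front right corner with top
def tri(a,b):
    A=np.array([a[1],-b[1]]).T; k=np.linalg.lstsq(A,b[0]-a[0],rcond=None)[0]; p,q=a[0]+k[0]*a[1],b[0]+k[1]*b[1]; return (p+q)/2,np.linalg.norm(p-q)
tp=lambda u,v:(u/4.4+225,v/4.4+170); sp=lambda u,v:(u/6+240,v/6+130)
print(tri(ray(t,tp(220,212)),ray(s,sp(210,280))),"lid fr")
print(tri(ray(t,tp(165,65)),ray(s,sp(352,240))),"lid br")
print(tri(ray(t,tp(250,230)),ray(s,sp(212,488))),"plate fr")
print(tri(ray(t,tp(180,290)),ray(s,sp(90,348))),"pad")
cv2.imwrite("pics/t2.png",cv2.resize(t["pixels"][190:250,225:290,::-1],None,fx=9,fy=9,interpolation=cv2.INTER_CUBIC))
E
```

```text
tcp [ 92. 345.] top [265.05195581 236.12153168]
pad [ 97. 341.]
padR [113. 347.]
padf [ 79. 347.]
lidfr [203. 284.]
lidfl [ 88. 244.]
lidbr [349. 234.]
platefr [208. 484.]
platebr [390. 408.]
platefl [ 76. 427.]
(array([476.89847937, 218.74660378, 115.58517472]), np.float64(5.663905558547259)) lid fr
(array([573.23595103, 260.36226871, 110.62113553]), np.float64(0.018399745748407786)) lid br
(array([468.8829816 , 207.45472119,   2.08082395]), np.float64(2.144452543734485)) plate fr
(array([420.88835905, 249.10883129,  76.31160231]), np.float64(2.392042154014205)) pad
```

View pics/t2.png

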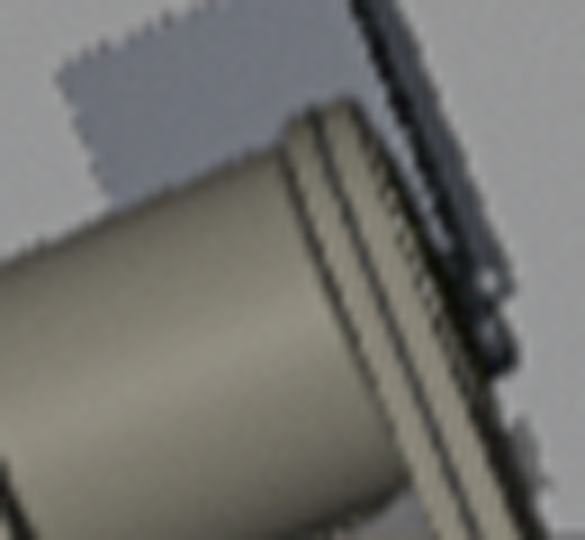

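```bash
python3 - <<'E'
from h import *
s,st=snap("side"); g=s["pixels"].astype(int)
for v in range(160,196): print(v,' '.join('%3d'%x for x in g[v,246:268].sum(1)//3))
for dz in(0,10,20,30,50,73): print(dz,proj(s,st["tool_pos"]+[0,0,dz]).round(1))
w,st=snap("wrist"); q=w["pixels"].astype(int).sum(2)//3
for v in range(196,250,3): print(v,' '.join('%3d'%x for x in q[v,296:350:3]))
E
```

```text
160  53  53  53  52  53  53  53  53  53  53  52  53  54  53  52  52  53  56  56  70  96 105
161  54  54  52  52  52  52  53  53  52  53  53  53  52  53  52  51  52  53  59  77  95  99
162  54  54  53  53  52  52  52  52  53  53  53  53  53  53  52  52  52  55  71  90  95  97
163  67  61  55  53  53  53  53  53  53  53  53  53  53  53  53  53  53  61  87 107 108 107
164 129 110  71  55  54  53  53  53  54  55  54  53  53  54  54  55  57  78 108 124 126 126
165 208 180 109  60  54  54  54  53  53  54  55  54  53  55  58  60  73  98 112 112 114 120
166 233 220 158  78  55  55  54  53  53  54  54  54  59  75  85  84 101 112  98 108 123 122
167 235 233 208 123  69  60  56  54  54  53  54  57  85 119 121 124 136 126 114 131 152 146
168 236 235 227 182 111  74  63  60  56  53  53  63 113 148 128 143 165 155 145 146 148 147
169 236 236 234 217 147  85  77  75  61  54  53  60  96 132 136 138 142 142 144 144 145 145
170 236 236 235 219 146  89  88  86  65  55  54  58  82 118 135 137 137 138 138 138 138 140
171 236 236 235 218 144  91  88  88  68  56  55  57  72 103 127 135 137 137 137 137 138 
[... 2980 characters left out ...]
   8   3 141 137
223  30   8   7   7   7  10   8   9   6   8   9   9   9   7  10   4  30  32
226  35   8  11  12  13  11   9  10  13  14  10  10  14  13  11   4  36  32
229  33   7  10  13   8   5   9  12  11  11  11  12   8  10   9   7  36  32
232  35  11  13  14  12  15  14  12  12  13  14  12  14  12  13   8  35  33
235  33   3   9   9   8   8   9  10  10   9   4  11  11   7   8   4  35  33
238  36  21  25   4  11  12  12  12   5   8   9   9   6   9  10   3  36  37
241  37  20  11   9  56  50  50  37   4  11  51  52  51  10  10   8  36  40
244  39  23  26  29  53  49  50  37   7  11  50  49  51   6   8   5  39  38
247  17  20  23  17  52  50  49  37   7   8  50  51  53   7  10   6  17  36
```

The evidence (side view and wrist view) is that the real fingertips sit about 30 mm behind the reported TCP, so contact should come near a TCP z of 50–58. I'll lean the tool back 10° for lid clearance and keep feeling downward.

>>> {"method": "play_rows", "body": {"motion": [[[-0.2,0,0,0,-8,0],[-0.2,0,0,0,-10,0],[-0.2,0,0.5,0,-10,0],[-0.2,0,0.8,0,-10,0],[-0.2,0,0.8,0,-10,0]]]}}

```text
time: 5.0
tool_pos: [423.7, 252.4, 69.5]
tcp_rot: [180.0, 10.0, -155.7]
ft_force: [0.8, -0.3, -0.1]
finger_gap: -0.3
grip_force: 0.0
```

>>> {"method": "play_rows", "body": {"motion": [[[0.03,0,0.2,0,0,0],[0.06,0,0.35,0,0,0],[0.09,0,0.5,0,0,0],[0.09,0,0.5,0,0,0]]]}}

```text
time: 5.4
tool_pos: [423.1, 252.1, 63.9]
tcp_rot: [180.0, 10.0, -155.7]
ft_force: [-0.0, -0.9, -0.1]
finger_gap: -0.2
grip_force: 0.0
```

>>> {"method": "play_rows", "body": {"motion": [[[0.035,0,0.1,0,0,0],[0.035,0,0.2,0,0,0],[0.035,0,0.2,0,0,0]]]}}

```text
time: 5.7
tool_pos: [423.1, 252.1, 62.0]
tcp_rot: [-180.0, 10.0, -155.7]
ft_force: [-0.3, -0.1, -0.3]
finger_gap: 0.1
grip_force: 0.0
```

>>> {"method": "play_rows", "body": {"motion": [[[0.035,0,0.1,0,0,0],[0.035,0,0.2,0,0,0],[0.035,0,0.2,0,0,0]]]}}

```text
time: 6.0
tool_pos: [423.1, 252.1, 60.0]
tcp_rot: [-180.0, 10.0, -155.7]
ft_force: [0.5, 0.2, -0.1]
finger_gap: 0.1
grip_force: 0.0
```

>>> {"method": "play_rows", "body": {"motion": [[[0.035,0,0.1,0,0,0],[0.035,0,0.2,0,0,0],[0.035,0,0.2,0,0,0]]]}}

```text
time: 6.3
tool_pos: [423.1, 252.1, 57.9]
tcp_rot: [-180.0, 10.0, -155.7]
ft_force: [-0.3, -0.1, -0.7]
finger_gap: -0.3
grip_force: 0.0
```

>>> {"method": "play_rows", "body": {"motion": [[[0.035,0,0.1,0,0,0],[0.035,0,0.2,0,0,0],[0.035,0,0.2,0,0,0]]]}}

```text
time: 6.6
tool_pos: [423.1, 252.1, 55.9]
tcp_rot: [-180.0, 10.0, -155.7]
ft_force: [0.2, -0.8, 0.7]
finger_gap: 0.5
grip_force: 0.0
```

```bash
python3 - <<'E'
from h import *
s,st=snap("side"); print(st["tool_pos"],st["ft_force"]); g=s["pixels"].astype(int)
for v in range(168,194): print(v,' '.join('%3d'%x for x in g[v,246:268].sum(1)//3))
E
```

```text
[423.07662754 252.11077936  55.87203554] [ 0.24435437 -0.83021616  0.68932536]
168  53  53  53  53  53  53  54  52  53  53  53  53  53  54  56  62 101 139 144 146 147 147
169  53  52  52  52  52  53  53  52  53  52  52  52  52  54  55  73 114 144 148 147 148 147
170  52  53  52  52  53  53  55  53  53  53  54  52  52  52  57  91 132 146 147 147 147 148
171  54  53  54  53  53  53  54  53  53  53  52  52  53  53  61 101 141 147 148 148 147 147
172  67  54  53  53  53  53  54  53  53  53  53  54  54  53  63  98 131 139 145 146 147 147
173 105  61  53  53  53  54  53  53  54  53  54  54  55  57  64  79  95 113 128 134 140 145
174 158  78  56  54  54  53  53  54  53  53  54  58  61  67  73  80  82  85  88  97 114 129
175 208 127  79  62  54  54  54  54  53  54  57  65  72  78  80  81  81  81  81  82  85  88
176 226 194 144  83  59  57  55  54  53  54  58  70  79  80  80  81  82  82  81  81  80  81
177 235 231 201 104  70  70  61  54  53  54  58  70  80  81  80  81  81  81  81  82  81  81
178 236 234 212 122  84  87  74  56  55  55  56  67  79  81  81  81  81  81  81  81  81  81
179 236 2
[... 670 characters left out ...]
  87  81  77  65  60  64  71  74  75  76  73  89 111 120
187 124 128 125 132 119  86  65  68  72  66  59  56  54  57  57  62  77  84  77  90 109 116
188 133 134 131 131 126 102  83  71  62  57  57  56  55  55  55  59  64  68  69  81  95 101
189 187 187 183 172 161 148 129 117 103  87  72  63  63  61  61  64  64  65  67  75  82  79
190 232 233 232 228 220 209 190 187 181 162 126  87  79  70  66  66  65  65  64  68  70  71
191 236 236 236 235 235 234 233 233 232 224 184 112  83  73  68  69  71  69  66  66  68  76
192 236 236 236 235 235 235 235 235 235 233 209 126  87  77  75  77  81  79  77  74  71  82
193 235 235 236 235 235 235 235 235 236 234 213 132  86  83  84  85  85  85  84  78  69  71
```

The fingertips now reach row 186, right at the pad. I'll press on in 1 mm steps.

>>> {"method": "play_rows", "body": {"motion": [[[0.017,0,0.1,0,0,0],[0.035,0,0.2,0,0,0],[0.035,0,0.2,0,0,0]]]}}

```text
time: 6.95
tool_pos: [423.1, 252.1, 54.0]
tcp_rot: [180.0, 10.0, -155.7]
ft_force: [-0.3, -0.4, 2.3]
finger_gap: 0.3
grip_force: 0.9
```

>>> {"method": "play_rows", "body": {"motion": [[[0.017,0,0.1,0,0,0],[0.035,0,0.2,0,0,0],[0.035,0,0.2,0,0,0]]]}}

```text
time: 7.25
tool_pos: [423.0, 252.1, 51.8]
tcp_rot: [-180.0, 10.0, -155.7]
ft_force: [-1.7, -0.5, 1.4]
finger_gap: 0.1
grip_force: 1.1
```

>>> {"method": "play_rows", "body": {"motion": [[[0.017,0,0.1,0,0,0],[0.035,0,0.2,0,0,0],[0.035,0,0.2,0,0,0]]]}}

```text
time: 7.55
tool_pos: [423.1, 252.1, 49.8]
tcp_rot: [-180.0, 10.0, -155.7]
ft_force: [-2.3, -1.9, 2.4]
finger_gap: 0.1
grip_force: 1.6
```

>>> {"method": "play_rows", "body": {"motion": [[[0.017,0,0.1,0,0,0],[0.017,0,0.1,0,0,0],[0.017,0,0.1,0,0,0]]]}}

```text
time: 7.85
tool_pos: [423.2, 252.2, 48.9]
tcp_rot: [-180.0, 10.0, -155.7]
ft_force: [-3.1, -0.4, 2.2]
finger_gap: -0.1
grip_force: 1.5
```

>>> {"method": "play_rows", "body": {"motion": [[[0.017,0,0.1,0,0,0],[0.017,0,0.1,0,0,0],[0.017,0,0.1,0,0,0]]]}}

```text
time: 8.15
tool_pos: [423.2, 252.2, 47.9]
tcp_rot: [180.0, 10.0, -155.7]
ft_force: [-3.1, -2.2, 3.0]
finger_gap: -0.1
grip_force: 1.6
```

```bash
python3 - <<'E'
from h import *
a=cv2.imread("pics/s1.png")[:,:,::-1].astype(int)
s,st=snap("side","s3"); print(st["tool_pos"],st["ft_force"])
d=abs(s["pixels"].astype(int)-a).sum(2)>60; d[:,:256]=0
print(d[120:200,262:310].sum(), np.argwhere(d[120:200,262:310]).mean(0))
E
```

```text
[423.17787067 252.17175685  47.89536493] [-3.14378063 -2.21259354  3.00295855]
103 [30.83495146  1.25242718]
```

>>> {"method": "play_rows", "body": {"motion": [[[0.017,0,0.1,0,0,0],[0.017,0,0.1,0,0,0],[0.017,0,0.1,0,0,0]]]}}

```text
time: 8.5
tool_pos: [422.8, 252.0, 46.8]
tcp_rot: [-180.0, 9.9, -155.7]
ft_force: [-5.6, -2.5, 5.1]
finger_gap: 0.1
grip_force: 3.2
```

>>> {"method": "play_rows", "body": {"motion": [[[0.009,0,0.05,0,0,0],[0.009,0,0.05,0,0,0],[0.009,0,0.05,0,0,0]]]}}

```text
time: 8.8
tool_pos: [422.7, 252.0, 46.4]
tcp_rot: [-180.0, 9.9, -155.7]
ft_force: [-7.4, -3.5, 9.0]
finger_gap: -0.1
grip_force: 4.8
```

```bash
python3 - <<'E'
from h import *
a=cv2.imread("pics/s1.png")[:,:,::-1].astype(int)
s,st=snap("side","s4"); print(st["tool_pos"],st["ft_force"])
d=abs(s["pixels"].astype(int)-a).sum(2)>60; d[:,:256]=0
print(d[120:200,262:310].sum(), np.argwhere(d[120:200,262:310]).mean(0))
E
```

```text
[422.74713822 251.98998163  46.43739609] [-7.37575672 -3.46775512  9.00946801]
1165 [46.44034335 17.75193133]
```

>>> {"method": "play_rows", "body": {"motion": [[[0,0,-0.5,0,0,0],[0.3,0,-2,0,0,0],[0.5,0,-5,0,0,0],[0.5,0,-9,0,0,0],[0.5,0,-12,0,0,0]]]}}

```text
time: 9.35
tool_pos: [400.2, 241.8, 166.3]
tcp_rot: [180.0, 10.2, -155.7]
ft_force: [0.1, 0.6, 1.0]
finger_gap: 0.1
grip_force: 0.0
```

```bash
python3 - <<'E'
from h import *
s,st=snap("side","s5"); print(st["tool_pos"],st["tcp_rot"],st["ft_force"])
t,_=snap("top","t5")
a=cv2.resize(s["pixels"][115:275,230:350,::-1],None,fx=3.5,fy=3.5,interpolation=cv2.INTER_CUBIC)
b=cv2.resize(t["pixels"][160:260,225:325,::-1],None,fx=3.5,fy=3.5,interpolation=cv2.INTER_CUBIC)
o=np.zeros((560,780,3),np.uint8);o[:a.shape[0],:a.shape[1]]=a;o[:b.shape[0],425:425+b.shape[1]]=b
cv2.imwrite("pics/c5.png",o)
E
```

```text
[400.15981111 241.79370832 166.29774649] [ 179.99902508   10.15062641 -155.71742574] [0.11416909 0.57052435 0.96600422]
```

View pics/c5.png

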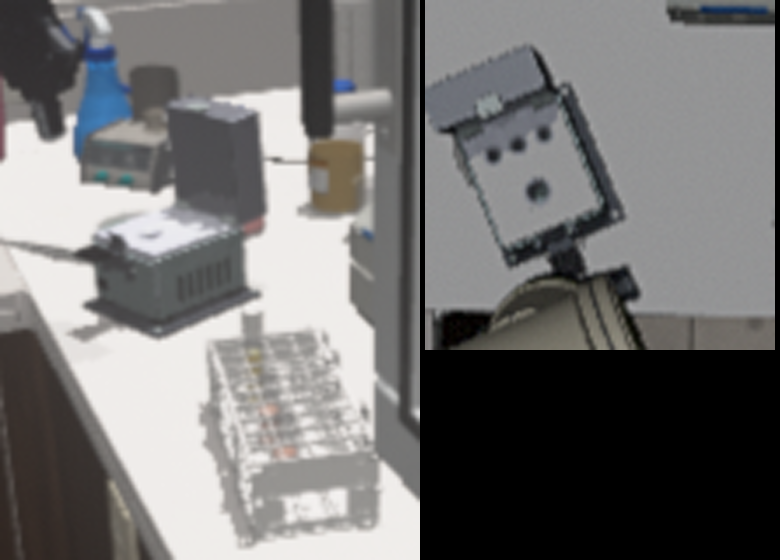

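The lid stands open. The large well shows at top-view pixel (257.3,214.3), and the cap top is at about (302,205) in the side view. Next I'll locate the well and vial by triangulation.

```bash
cat >> h.py <<'E'
def tri(a,b):
    A=np.array([a[1],-b[1]]).T; k=np.linalg.lstsq(A,b[0]-a[0],rcond=None)[0]; p,q=a[0]+k[0]*a[1],b[0]+k[1]*b[1]; return (p+q)/2,np.linalg.norm(p-q)
E
python3 - <<'E'
from h import *
s,st=snap("side"); t,_=snap("top")
print("well@79",onz(t,(257.3,214.3),79))
# dark blob of well in top
g=t["pixels"].astype(int).sum(2)//3
print(g[207:222,248:267])
c=onz(s,(302.3,205.5),91); print("vial side@91",c, "-> top px",proj(t,c))
q=proj(t,c).astype(int); print(g[q[1]-6:q[1]+7,q[0]-7:q[0]+8])
print("pred well",506-22*np.cos(np.radians(24)),285.3-22*np.sin(np.radians(24)))
print("move to", totool(np.array([c[0]-0,c[1],230])-st["tool_pos"],st))
E
```

```text
well@79 [486.66946807 276.83956193  79.        ]
[[149 147 147 149 147 147 146 147 148 149 148 148 147 148 148 147 147 147
  146]
 [148 146 148 146 146 148 148 148 147 147 147 148 148 147 147 148 149 148
  148]
 [147 148 148 148 147 147 149 149 149 148 150 150 149 146 146 146 148 148
  148]
 [147 148 147 147 147 149 148 140 129 137 130 144 150 147 147 148 148 147
  147]
 [147 146 147 146 147 148 142 125  96  97  92 129 145 147 150 147 148 146
  147]
 [147 147 147 149 148 144 118  89  61  53  60  94 134 148 148 148 147 148
  149]
 [147 147 147 149 149 132  80  41  40  48  59  72 116 145 148 148 148 147
  146]
 [147 147 147 147 148 129  62  34  44  62  64  69 104 137 149 147 147 146
  147]
 [148 147 148 149 147 131  75  39  50  66  65  74 112 143 149 148 148 148
  148]
 [147 149 146 148 147 136 106  58  60  94  94 103 129 146 148 147 148 147
  147]
 [147 146 147 148 148 145 132 103  95 117 118 125 141 149 147 148 148 147
  148]
 [146 146 147 149 147 148 143 136 130 133 132 139 147 148 144 146 147 147
  147]
 [146 147 148 147 147 148 145 137 145 144 144 149 147 148 148 149 147 148
  147
[... 472 characters left out ...]
137 135 137 149 148 148 148 144 136]
 [147 150 149 148 143 138 140 135 128 144 140 147 148 148 147]
 [148 152 150 145 129 122 138 146 141 146 138 148 141 139 145]
 [131 147 148 138 120 128 138 146 135 133 134 144 135 139 145]
 [ 87 109 113 120 134 140 135 132 126 124 130 134 132 146 149]
 [ 84  78  90 130 149 148 139 136 137 135 123 118 130 147 147]
 [107 109 108 126 141 149 149 149 146 142 128 123 140 149 148]
 [119 123 115 111 128 139 148 146 139 148 146 139 148 148 149]
 [125 123 125 127 126 139 147 146 140 145 137 142 145 139 146]
 [123 122 126 135 132 134 136 139 147 143 134 144 146 140 145]]
pred well 485.9019999318628 276.35179385233243
move to [ -1.14888924 -23.61166283  -5.89940893]
```

>>> {"method": "play_rows", "body": {"motion": [[[-1.1,-23.6,-5.9,0,10,0],[-1.1,-23.6,-5.9,0,10,0],[-1.1,-23.6,-5.9,0,10,0],[-1.1,-23.6,-5.9,0,10,0],[-1.1,-23.6,-5.9,0,10,0]]], "jaw": 0.45}}

```text
time: 10.05
tool_pos: [497.5, 24.4, 222.2]
tcp_rot: [179.9, -0.1, -155.8]
ft_force: [0.7, -0.4, -0.3]
finger_gap: 38.5
grip_force: 0.0
```

>>> {"method": "play_rows", "body": {"motion": [[[0,0,0,0,0,0],[0,0,0,0,0,0],[0,0,0,0,0,0]]]}}

```text
time: 10.35
tool_pos: [496.4, 27.4, 222.1]
tcp_rot: [179.9, -0.1, -155.7]
ft_force: [-0.6, 0.2, 0.0]
finger_gap: 38.6
grip_force: 0.0
```

```bash
python3 - <<'E'
from h import *
w,st=snap("wrist","w6"); print(st["tool_pos"],st["tcp_rot"],st["finger_gap"])
print(proj(w,[500,28,91],st))
s,_=snap("side","s6")
a=cv2.resize(w["pixels"][100:300,200:440,::-1],None,fx=2.2,fy=2.2,interpolation=cv2.INTER_CUBIC)
b=cv2.resize(s["pixels"][150:270,275:345,::-1],None,fx=3.6,fy=3.6,interpolation=cv2.INTER_CUBIC)
o=np.zeros((440,790,3),np.uint8);o[:440,:528]=a;o[:432,535:535+252]=b;cv2.imwrite("pics/c6.png",o)
E
```

```text
[496.39660834  27.42710059 222.11741362] [ 1.79908524e+02 -1.24992909e-01 -1.55697048e+02] 38.60102973648877
[319.04088855 183.53525503]
```

View pics/c6.png

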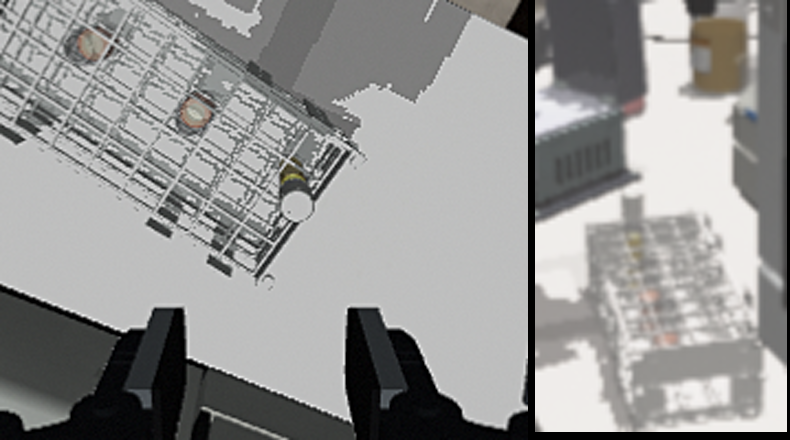

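The wrist crop shows the white cap at crop (296,206), i.e. image (334.5,193.6), at the rack's end, with the open vials well clear. The finger pads at rows of about 240 give tips about 29 mm behind the TCP. I'll measure the cap precisely.

```bash
python3 - <<'E'
from h import *
w=dict(optics.snapshot("wrist")); st=sensors.sense(); g=cv2.cvtColor(w["pixels"],cv2.COLOR_RGB2GRAY)
roi=g[175:215,315:355]; big=cv2.resize(roi,None,fx=8,fy=8,interpolation=cv2.INTER_CUBIC)
m=(big>max(int(roi.max())-22,0)).astype(np.uint8); print(roi.max(),np.median(roi))
n,l,S,C=cv2.connectedComponentsWithStats(m)
for i in range(1,n):
    if S[i,4]>3000: print(S[i],C[i]/8+[315,175])
print(roi[8:30,8:32])
s,_=snap("side"); gs=s["pixels"].astype(int).sum(2)//3; print(gs[198:218,294:312])
for x in [(334.5,193.6)]:
  print(onz(w,x,91,st), tri(ray(w,x,st),ray(s,(302.3,205.5))))
E
```

```text
218 190.0
[[188 119 165 161  78  85  56  59  62  64  68  67  66  67  62  63  65 115
  212 154  69 209 122  40]
 [197 187 116 101  69  54  59  62  65  65  63  65  65  62  65  61  67 123
  166  42 111 170  41  41]
 [201 200 201 163  41  54  60  60  59  56  59  68  66  60  72  64  59  57
   69 109 214  82  41  55]
 [128 203 197 108  49  52  57  56  88 114 116 136 136 115  95  58  55  56
  121 218  84  41  46 103]
 [133 210 201 109  48  54  62 123 175 148 205 202 202 202 192 145  82  54
  102 133  43  48 109 209]
 [ 70 120 205  39  49  81 161 209 199 196 192 189 194 195 197 201 184  94
   47  51  44  67 174 201]
 [197 150  59  55  48 129 202 196 189 192 192 190 191 192 192 195 199 175
   59  44  55 139 204 195]
 [205 208 200  78  89 189 199 192 190 189 191 192 190 190 190 192 198 195
   81  40 102 208 197 192]
 [112 134 207 115 117 206 195 192 191 190 190 191 191 192 190 190 193 195
  147  97 209 198 192 189]
 [106 113 117  79 135 202 192 190 191 190 190 191 190 190 189 191 191 195
  183 132 202 193 188 188]
 [200 194 109  72 129 202 194 191 190 190 191 192 191 191 190 190 191 192
  179 
[... 2058 characters left out ...]
 148 144 142 146 161 186 198 196 196 188 178 172]
 [221 217 205 200 190 174 147 140 141 141 149 160 164 171 174 165 162 162]
 [164 162 158 157 163 153 132 130 133 133 146 168 166 150 147 147 147 148]
 [161 160 154 145 143 136 126 128 129 128 130 156 172 150 148 152 152 151]
 [146 146 146 146 152 151 136 143 147 141 137 156 174 168 158 160 160 160]
 [149 148 152 153 166 173 151 162 169 159 147 159 178 188 160 147 146 146]
 [155 151 159 161 167 169 152 143 145 141 134 142 160 171 159 146 145 145]
 [145 145 147 146 146 156 157 130 127 128 133 144 159 172 172 157 155 154]]
[503.97786569  48.04943721  91.        ] (array([507.23555725,  49.73803486,  80.51550001]), np.float64(1.1475730085654126))
```

>>> {"method": "play_rows", "body": {"motion": [[[-1.6,1.6,4,0,0,0],[-1.6,1.6,8,0,0,0],[-1.6,1.6,11,0,0,0],[-1.6,1.6,12.2,0,0,0],[-1.6,1.6,12.2,0,0,0]]]}}

```text
time: 11.05
tool_pos: [503.6, 48.4, 100.0]
tcp_rot: [179.9, -0.2, -155.7]
ft_force: [-0.5, 0.9, -0.5]
finger_gap: 38.5
grip_force: 0.0
```

>>> {"method": "play_rows", "body": {"motion": [[[0,0,0,0,0,0],[0,0,0,0,0,0]]]}}

```text
time: 11.25
tool_pos: [507.0, 47.9, 104.2]
tcp_rot: [-179.9, 0.2, -155.7]
ft_force: [-0.4, -0.1, 0.8]
finger_gap: 38.4
grip_force: 0.0
```

```bash
python3 - <<'E'
from h import *
w,st=snap("wrist","w7"); s,_=snap("side","s7"); print(st["tool_pos"],st["tcp_rot"],st["finger_gap"])
a=cv2.resize(w["pixels"][130:290,240:400,::-1],None,fx=3,fy=3,interpolation=cv2.INTER_CUBIC)
b=cv2.resize(s["pixels"][150:230,280:330,::-1],None,fx=6,fy=6,interpolation=cv2.INTER_CUBIC)
o=np.zeros((480,790,3),np.uint8);o[:,:480]=a;o[:,490:790]=b;cv2.imwrite("pics/c7.png",o)
print("exp",proj(w,[504,48.5,91],st), proj(s,st["tool_pos"]+[0,0,29]))
E
```

```text
[507.00683029  47.91900108 104.17699278] [-179.91059659    0.19669013 -155.71429492] 38.36247032598446
exp [322.89403375 220.33383976] [301.55488174 188.34810399]
```

View pics/c7.png

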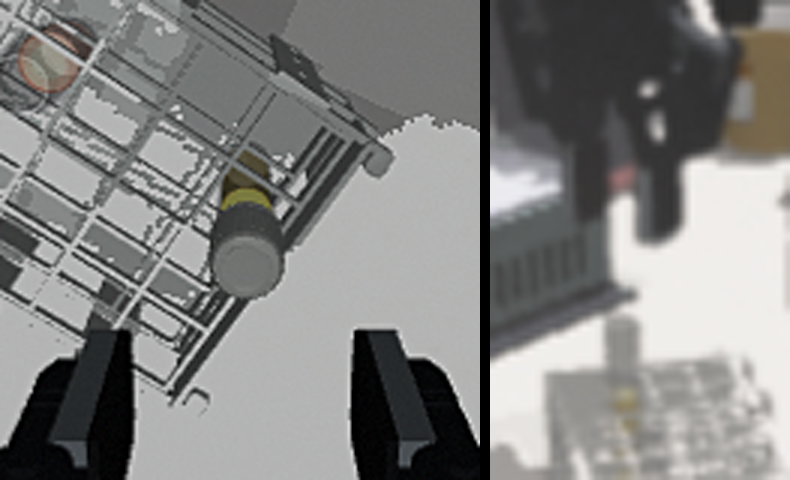

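The wrist crop shows the cap at image (322.7,218.7), 1.6 px from where it was expected, midway between the fingers. The side crop shows the tips at rows 186–190, which confirms the 29 mm offset. I'll lower onto the cap and grip.

>>> {"method": "play_rows", "body": {"motion": [[[0.2,0.2,2,0,0,0],[0.2,0.2,4,0,0,0],[0.2,0.2,5.2,0,0,0],[0.2,0.2,5.8,0,0,0],[0.2,0.2,5.8,0,0,0]]]}}

```text
time: 11.85
tool_pos: [502.4, 48.8, 43.5]
tcp_rot: [180.0, -0.0, -155.7]
ft_force: [0.5, -0.1, -0.1]
finger_gap: 38.4
grip_force: 0.0
```

>>> {"method": "play_rows", "body": {"motion": [[[0,0,0,0,0,0],[0,0,0,0,0,0],[0,0,0,0,0,0]]]}}

```text
time: 12.15
tool_pos: [503.4, 48.9, 44.6]
tcp_rot: [-180.0, 0.1, -155.7]
ft_force: [-0.6, -0.0, -0.2]
finger_gap: 38.4
grip_force: 0.0
```

```bash
python3 - <<'E'
from h import *
w,st=snap("wrist","w8"); print(st["tool_pos"],st["tcp_rot"],st["ft_force"])
g=cv2.cvtColor(w["pixels"],cv2.COLOR_RGB2GRAY)
print(proj(w,[504.3,48.7,91],st))
for v in range(220,300,4): print(v,' '.join('%3d'%x for x in g[v,266:380:4]))
s,_=snap("side"); g=s["pixels"].astype(int).sum(2)//3
for v in range(194,214): print(v,' '.join('%3d'%x for x in g[v,290:316]))
E
```

```text
[503.39866366  48.85245174  44.64193674] [-1.79963481e+02  7.57209754e-02 -1.55719544e+02] [-0.55095371 -0.04401286 -0.15257164]
[319.14550374 273.87965629]
220 179 167 104 184 158  91 103 178  71 178  67  71  46 116  53  43 108 111 112 177  46  48 116  50  53 110 134 110 102
224 187 174 174 179 101 119 106  45 172 177 116  43  46  44 122  65  58  97 177  70  52 121  48  47 109 175 174 178 175
228  92  65 175 174 177 106 125 124 115 115 128  40 110 108 110  34 119  51 184  51  86  46  52 115 179 173 173 173 173
232 177 105  46 161 100 178 177 101  62 183  46 107 109 109 107 107  98 142  95  48  79  52 119 182 173 172 174 173 173
236 125 175 175 112  51  75 175 138 105 106 112 110 112  81 118 106 118  44  45 115  52  68 131 172 172 174 172 173 172
240  59  25  35  31  12  93  95 110 175 175  96  53  57  59  59  64  42  50 121  49  50 107 173  25  21  32  29 176 172
244 162  38  38   9   0 182 113  45 194 178  54  55  57  59  63  60  59 102  46  49 111 177 174   0   1  38  38 190 173
248  91  37  37   1   0  75 166 175 182  49  56  56  56  59  62  61  57  45  50 115 179 173 175   0   4
[... 2916 characters left out ...]
 122  98  93  76  61  58  63  96 182 234 237 237 237
208 238 238 237 237 236 237 237 236 223 172 142 142 140 123  97  96  80  63  64  81 138 208 234 237 235 233
209 238 237 237 238 237 237 237 235 221 166 142 142 139 122  93  97  89  83  90 117 174 218 222 222 218 207
210 235 234 236 235 232 229 228 227 215 172 144 144 140 125 102 109 112 127 140 152 170 173 172 175 162 154
211 218 214 221 216 202 191 189 187 178 154 136 139 139 130 127 138 142 158 170 163 163 163 178 188 160 146
212 160 156 157 156 151 150 150 149 145 135 126 128 128 129 142 167 166 149 148 147 148 148 158 169 160 147
213 152 146 145 145 145 146 145 144 140 133 125 127 128 127 130 156 172 149 148 153 153 153 151 167 183 158
```

>>> {"method": "play_rows", "body": {"motion": [[[0,0,0,0,0,0],[0,0,0,0,0,0],[0,0,0,0,0,0],[0,0,0,0,0,0],[0,0,0,0,0,0]]], "jaw": 0, "squeeze": 20}}

```text
time: 12.75
tool_pos: [503.0, 48.5, 44.1]
tcp_rot: [-180.0, 0.0, -155.7]
ft_force: [-0.7, -3.9, 3.6]
finger_gap: 16.8
grip_force: 20.3
```

>>> {"method": "play_rows", "body": {"motion": [[[0,0,-0.3,0,0,0],[0,0,-0.8,0,0,0],[0,0,-1.3,0,0,0],[0,0,-2,0,0,0],[0,0,-2,0,0,0]]]}}

```text
time: 13.25
tool_pos: [503.5, 49.0, 65.3]
tcp_rot: [-180.0, 0.1, -155.7]
ft_force: [-1.6, -2.1, 1.1]
finger_gap: 16.7
grip_force: 20.0
```

>>> {"method": "play_rows", "body": {"motion": [[[0,0,-2,0,0,0],[0,0,-4,0,0,0],[0,0,-6,0,0,0],[0,0,-8,0,0,0],[0,0,-9,0,0,0]]]}}

```text
time: 13.75
tool_pos: [503.9, 49.3, 156.2]
tcp_rot: [-180.0, 0.2, -155.7]
ft_force: [-0.4, 0.2, 0.4]
finger_gap: 16.8
grip_force: 19.8
```

>>> {"method": "play_rows", "body": {"motion": [[[-1,2.7,0,0,0,0],[-2,5.4,0,0,0,0],[-3,8.1,0,0,0,0],[-4,10.8,0,0,0,0],[-4.9,13.5,0,0,0,0]]]}}

```text
time: 14.25
tool_pos: [491.5, 193.5, 153.4]
tcp_rot: [180.0, 0.0, -155.7]
ft_force: [1.2, -0.1, -1.0]
finger_gap: 16.4
grip_force: 19.8
```

>>> {"method": "play_rows", "body": {"motion": [[[-1,2.7,0,0,0,0],[-2,5.4,0,0,0,0],[-2.7,7.4,0,0,0,0],[-2.9,7.9,0,0,0,0],[-2.9,7.9,0,0,0,0]]]}}

```text
time: 14.75
tool_pos: [485.4, 276.6, 153.3]
tcp_rot: [180.0, -0.0, -155.6]
ft_force: [-0.2, -0.6, -0.2]
finger_gap: 17.1
grip_force: 19.8
```

>>> {"method": "play_rows", "body": {"motion": [[[0,0,0,0,0,0],[0,0,0,0,0,0],[0,0,0,0,0,0]]]}}

```text
time: 15.05
tool_pos: [486.0, 275.2, 153.8]
tcp_rot: [-180.0, 0.0, -155.8]
ft_force: [-0.7, -1.3, -0.5]
finger_gap: 16.9
grip_force: 19.8
```

```bash
python3 - <<'E'
from h import *
s,st=snap("side","s9"); w,_=snap("wrist","w9"); t,_=snap("top","t9"); print(st)
g=s["pixels"].astype(int).sum(2)//3; p=st["tool_pos"]
for dz in (47,0,-41): print(dz,proj(s,p+[0,0,dz]), proj(w,p+[0,0,dz],st))
print("well px wrist",proj(w,[486.3,276.6,79],st),"side",proj(s,[486.3,276.6,79]))
for v in range(150,192): print(v,' '.join('%3d'%x for x in g[v,258:286]))
E
```

```text
{'time': 15.05, 'joint_pos': array([ 2.42628996e+01,  2.64089538e+00,  9.54836576e+01, -5.34056676e-03,
        8.18738103e+01, -8.99513764e+01]), 'qd': array([ 0.19036338,  0.01680627, -0.14403782,  0.09389242,  0.00100846,
        0.1610754 ]), 'joint_efforts': array([ 1.35632632e-01, -5.15903199e+01, -4.91989160e+01,  5.82551525e-03,
        1.77230049e-03, -9.50590853e-03]), 'tool_pos': array([486.00782159, 275.18303881, 153.81674461]), 'tcp_rot': array([-1.79994714e+02,  1.64119003e-03, -1.55784969e+02]), 'ft_force': array([-0.6935733 , -1.29483943, -0.465161  ]), 'wrist_torque': array([0.04583604, 0.00937727, 0.03925767]), 'grip_force': 19.798265397548676, 'finger_gap': 16.903260057979807}
47 [270.16248497 145.65201058] [320.26447097 273.10896175]
0 [271.17952393 159.80962765] [320.22133295 232.0619372 ]
-41 [272.04266639 171.81035383] [320.19767006 209.58909924]
well px wrist [321.53923006 197.1127947 ] side [272.70586098 181.32204656]
150 122 122 121 117 121 130 147 148 115  83  97 117 103  95  82  66  68  77  88  93  81  78  78  78  77  77  77  77
151 117 118 128 140 149 164
[... 4028 characters left out ...]
 130
186  59  62  64  67  70  71  74  95 118 124 126 129 131 132 133 135 135 138 143 151 160 152 137 131 136 133 106  97
187  56  57  58  60  67  71  75  92 112 117 118 120 122 123 126 129 130 127 123 126 127 118 122 110  97  97  93  92
188  57  58  58  62  65  68  71  81  96 102 105 111 116 115 117 119 122 121 106 120 125  99  95  93  91  91  91  93
189  66  64  64  67  66  68  68  73  79  82  87  96 102 101 106 112 117 121  96  94  95  92  90  90  91  92  93  92
190  81  71  68  70  69  67  66  68  70  73  82  88  90  92  97  99  96  96  90  91  91  89  90  92  92  93  92  92
191  86  74  69  71  73  72  68  68  70  77  87  87  87  87  89  92  96  94  92  92  91  92  92  92  92  92  92  91
```

The vial's bottom is at (272.3,171.3) in the side view against a predicted (272.0,171.8), so it hangs upright as assumed. Next I'll check the well in the wrist view.

```bash
python3 - <<'E'
from h import *
w,st=snap("wrist"); g=cv2.cvtColor(w["pixels"],cv2.COLOR_RGB2GRAY)
for v in range(176,226,2): print(v,' '.join('%3d'%x for x in g[v,296:350:2]))
for z in (79,):
  for a in range(0,360,45): print(a,proj(w,[486.3+9.75*np.cos(np.radians(a)),276.6+9.75*np.sin(np.radians(a)),z],st).round(1))
E
```

```text
176  96  96  96  94  94  94  97  93 100  98  98  98  96  95  98  96  97  97  94  97  99  98  99 100  96  97  97
178  95  96  94  92 104 183  96  96 100  98 100 100  95  95  97  96  97  99  91  97 100  98  98  99  95  97  94
180  97  98  87  77 185  75  91  92  99  96 100  99  96  94  96  97  97  98  93  98  98  98  98 100  97  97  95
182  90  93 189 177 176 182  83 185  89  96  99 102 100  90  82  87  94 103  95  99  99  97  99 100  97 100  94
184 184  95 179 174 175 176 181 178 183  87 102  69  67  67  68  69  67  66  74 102 100  97  97  99  98  97  94
186 174 173 174 174 173 173 174 173 178  82  69  74  54  57  57  56  55  57  72  65 103 100  99  98  97  97  93
188 173 174 174 174 173 174 174 174 176 128  72  48  53  57  57  58  51  47  45  67  70 101  97  98  95  98  95
190 173 174 173 174 174 174 172 175 137 135  41  49  49  49  48  49  49  46  42  44  71  88  99  99  98  96  94
192 173 175 174 171 173 174 174 173 128 104  44  49  52  52  53  50  48  45  44  37 147  66 101  99  96  96  94
194 174 173 174 175 175 174 176 175 131  52  48  50  50  51  50  50  47  46  47  39  99 129 
[... 1139 characters left out ...]

216 175 174 174 175 174 174 177  67  48  71  71  72  72  72  73  62  43 125 177 174 173 174 173 173 176 173 175
218 174 173 174 172 174 174 157  59  42  45  74  75  75  74  53  45  41 121 179 173 173 173 175 175 173 174 174
220 173 173 173 173 174 175 160  49  42  44  48  47  46  46  48  46  40 123 180 174 174 173 174 174 173 173 174
222 174 174 174 173 173 176 141  39  43  45  45  47  47  47  48  48  41 102 182 173 174 174 173 174 174 173 174
224 174 174 175 173 175 175 124  32  45  47  47  47  50  46  48  47  42  80 186 173 173 175 174 174 175 172 176
0 [316.5 206.7]
45 [325.1 206.9]
90 [331.3 201.3]
135 [331.7 193.1]
180 [325.8 187.1]
225 [317.1 186.8]
270 [310.8 192.5]
315 [310.6 200.8]
```

```bash
python3 - <<'E'
from h import *
w,st=snap("wrist","w10"); p=st["tool_pos"]; print(p)
for uv in [(325.4,196.2)]:
  for z in (76,80,84): X=onz(w,uv,z,st); print(z,X,"tool cm",totool(X-p,st))
t=cv2.imread("pics/t5.png"); g=cv2.cvtColor(t,cv2.COLOR_BGR2GRAY)[204:224,246:268].astype(float)
m=np.clip(147-g,0,None); m[m<12]=0; n,l,S,C=cv2.connectedComponentsWithStats((m>25).astype(np.uint8)); print(S,C+[246,204])
T=optics.snapshot("top"); i=1+np.argmax(S[1:,4]); print(onz(T,C[i]+[246,204],79))
# vial bottom edge: axis at bottom z
print(proj(w,p+[0,0,-41],st), proj(w,p+[0,0,-33],st))
E
```

```text
[485.94233433 275.671129   153.84599917]
76 [484.96401558 280.24433364  76.        ] tool cm [-0.09740114  0.45730052  7.78460649]
80 [483.84644584 279.66017008  80.        ] tool cm [0.02842416 0.44993143 7.38458676]
84 [482.7288761  279.07600652  84.        ] tool cm [0.15424947 0.44256235 6.98456704]
[[  0   0  22  20 393]
 [  0   0   1   2   2]
 [  8   7   7   7  40]
 [ 17  19   5   1   5]] [[256.41475827 213.36641221]
 [246.         204.5       ]
 [256.8        214.075     ]
 [265.         223.        ]]
[487.31682776 278.38142889  79.        ]
[320.19348113 209.58238138] [320.1980901  213.33549867]
```

>>> {"method": "play_rows", "body": {"motion": [[[0.1,0.45,0.5,0,0,0],[0.1,0.45,1.2,0,0,0],[0.1,0.45,2,0,0,0],[0.1,0.45,2,0,0,0],[0.1,0.45,2,0,0,0]]]}}

```text
time: 15.85
tool_pos: [482.6, 279.6, 133.1]
tcp_rot: [-180.0, -0.1, -155.7]
ft_force: [0.2, -0.3, -0.6]
finger_gap: 16.8
grip_force: 19.8
```

```bash
python3 - <<'E'
from h import *
w,st=snap("wrist","w11"); p=st["tool_pos"]; print(p,st["ft_force"])
g=cv2.cvtColor(w["pixels"],cv2.COLOR_RGB2GRAY)
for v in range(172,232,2): print(v,' '.join('%3d'%x for x in g[v,296:352:2]))
print(proj(w,p+[0,0,-41],st), "axis@80",proj(w,[p[0],p[1],80],st))
E
```

```text
[482.59830146 279.55996056 133.09250907] [ 0.19498138 -0.30032645 -0.60284524]
172 120 117 119 117 119 117 119 121 121 118 120  94  96  96  99  96  94  99  98  98  98  98  99  97  95  94  98  96
174 123  92  94 122 120  92 122 118  96  94  95  96  98  95  98  94  96 100  98  98 100  98  96  98  96  95  97  95
176  97  98  97  95  98  98  96  99  99  95  95  97  98  97  98  96  96  97  98  97  98 100  97  96  98  95  97  97
178  96  96  97  95  96  96  98  99  99  97  96  98  98  97  98  94  94 100  99  98  98  98  96  97  95  93  95  98
180  96  94  98  96  97  96  97  99  98  97  95  96  97  96  98  94  97  99  97  96  97  97  98  97  95  93  96  95
182  95  94  95  97  98  98  97  99  98  97  95  98  97  96  97  95  96 100  97  96  98  97  98  98  96  95  97  95
184  95  96  96  95  96  97  96  97  98  95  95  97  96  97  99  93  95  99  98  96 100  98  98  97  95  93  95  94
186  94  94  95  92  96  98  94  99  98  96  93  95  97  97  99  93  94 100 100  94  99  97  96  96  94  94  96  95
188  96  95 110 190  89  98  97  99  98  96  96  96  96  97  99  96  94 100  97  96  99  97  
[... 1822 characters left out ...]
  48  46  41 126 181 174 175 175 173 174 174 175 174 174
222 174 175 174 174 175 178 141  38  43  45  47  48  50  48  49  46  43 102 183 174 174 174 173 175 175 174 173 174
224 175 174 175 174 173 177 125  30  45  45  47  48  49  48  50  47  42  80 184 174 175 173 174 174 175 173 175 173
226 173 175 175 174 174 177 123  33  47  44  45  42  42  43  46  46  43  73 168 175 173 174 175 174 174 173 176 173
228 173 172 174 175 174 177 107  33  42  42 110 114 112 111 108  37  42  57 152 175 174 174 174 175 175 174 175 175
230 175 173 174 175 174 179 106  32  72 110 107 108 109 108 108 112  62  46 137 176 173 174 174 174 173 175 173 174
[320.19317861 209.65244548] axis@80 [320.18689859 204.45418076]
```

Well and vial now line up across the fingers (both at about column 319.4). I'll nudge 0.8 mm and lower gently.

>>> {"method": "play_rows", "body": {"motion": [[[0.08,0,0.3,0,0,0],[0.08,0,0.6,0,0,0],[0.08,0,0.9,0,0,0],[0.08,0,1.2,0,0,0],[0.08,0,1.4,0,0,0]]]}}

```text
time: 16.4
tool_pos: [482.1, 279.3, 119.3]
tcp_rot: [-180.0, -0.0, -155.7]
ft_force: [0.2, 0.8, -0.1]
finger_gap: 16.9
grip_force: 19.8
```

>>> {"method": "play_rows", "body": {"motion": [[[0,0,0.2,0,0,0],[0,0,0.4,0,0,0],[0,0,0.6,0,0,0],[0,0,0.8,0,0,0],[0,0,0.8,0,0,0]]]}}

```text
time: 16.9
tool_pos: [482.1, 279.3, 111.4]
tcp_rot: [180.0, -0.0, -155.7]
ft_force: [-0.1, -0.5, -1.6]
finger_gap: 17.0
grip_force: 19.8
```

>>> {"method": "play_rows", "body": {"motion": [[[0,0,0.3,0,0,0],[0,0,0.6,0,0,0],[0,0,0.9,0,0,0],[0,0,1.2,0,0,0],[0,0,1.2,0,0,0]]]}}

```text
time: 17.4
tool_pos: [482.0, 279.2, 99.1]
tcp_rot: [-180.0, -0.0, -155.7]
ft_force: [-0.1, 0.6, -1.3]
finger_gap: 16.8
grip_force: 19.8
```

>>> {"method": "play_rows", "body": {"motion": [[[0,0,0.3,0,0,0],[0,0,0.6,0,0,0],[0,0,0.9,0,0,0],[0,0,1.2,0,0,0],[0,0,1.2,0,0,0]]]}}

```text
time: 17.9
tool_pos: [482.0, 279.2, 87.2]
tcp_rot: [-180.0, -0.0, -155.7]
ft_force: [0.7, 1.1, -0.9]
finger_gap: 17.0
grip_force: 19.8
```

>>> {"method": "play_rows", "body": {"motion": [[[0,0,0.3,0,0,0],[0,0,0.6,0,0,0],[0,0,0.9,0,0,0],[0,0,1.2,0,0,0],[0,0,1.4,0,0,0]]]}}

```text
time: 18.4
tool_pos: [482.3, 279.3, 73.5]
tcp_rot: [-180.0, 0.0, -155.7]
ft_force: [1.5, 0.1, 0.4]
finger_gap: 16.8
grip_force: 19.8
```

>>> {"method": "play_rows", "body": {"motion": [[[0,0,0.1,0,0,0],[0,0,0.2,0,0,0],[0,0,0.3,0,0,0],[0,0,0.3,0,0,0]]]}}

```text
time: 18.8
tool_pos: [482.3, 279.4, 70.7]
tcp_rot: [-180.0, -0.0, -155.7]
ft_force: [1.6, -0.0, -1.5]
finger_gap: 16.6
grip_force: 19.8
```

>>> {"method": "play_rows", "body": {"motion": [[[0,0,0.1,0,0,0],[0,0,0.2,0,0,0],[0,0,0.2,0,0,0]]]}}

```text
time: 19.1
tool_pos: [482.3, 279.4, 68.7]
tcp_rot: [-180.0, 0.0, -155.7]
ft_force: [2.4, -0.8, 0.3]
finger_gap: 16.9
grip_force: 19.8
```

>>> {"method": "play_rows", "body": {"motion": [[[0,0,0.1,0,0,0],[0,0,0.2,0,0,0],[0,0,0.2,0,0,0]]]}}

```text
time: 19.4
tool_pos: [482.3, 279.4, 66.7]
tcp_rot: [-180.0, 0.0, -155.7]
ft_force: [2.5, 0.0, -0.4]
finger_gap: 16.8
grip_force: 19.8
```

>>> {"method": "play_rows", "body": {"motion": [[[0,0,0.1,0,0,0],[0,0,0.15,0,0,0],[0,0,0.15,0,0,0]]]}}

```text
time: 19.7
tool_pos: [482.3, 279.4, 65.2]
tcp_rot: [-180.0, 0.0, -155.7]
ft_force: [2.0, 0.0, -0.1]
finger_gap: 16.9
grip_force: 19.8
```

>>> {"method": "play_rows", "body": {"motion": [[[0,0,0.05,0,0,0],[0,0,0.1,0,0,0],[0,0,0.1,0,0,0]]]}}

```text
time: 20.0
tool_pos: [482.4, 279.4, 64.3]
tcp_rot: [-180.0, 0.0, -155.7]
ft_force: [3.0, -0.4, 0.2]
finger_gap: 16.7
grip_force: 19.9
```

>>> {"method": "play_rows", "body": {"motion": [[[0,0,0.05,0,0,0],[0,0,0.1,0,0,0],[0,0,0.1,0,0,0]]]}}

```text
time: 20.3
tool_pos: [482.3, 279.4, 63.2]
tcp_rot: [-180.0, 0.0, -155.7]
ft_force: [2.7, 0.8, 0.5]
finger_gap: 16.9
grip_force: 19.9
```

>>> {"method": "play_rows", "body": {"motion": [[[0,0,0,0,0,0],[0,0,0,0,0,0],[0,0,0,0,0,0],[0,0,0,0,0,0]]], "jaw": 0.45}}

```text
time: 20.7
tool_pos: [482.0, 279.4, 63.0]
tcp_rot: [180.0, -0.0, -155.7]
ft_force: [-0.4, 0.2, 0.7]
finger_gap: 38.6
grip_force: 0.0
```

>>> {"method": "play_rows", "body": {"motion": [[[0,0,-1,0,0,0],[0,0,-2,0,0,0],[0,0,-4,0,0,0],[0,0,-7,0,0,0],[0,0,-9,0,0,0]]]}}

```text
time: 21.2
tool_pos: [483.2, 279.8, 156.6]
tcp_rot: [180.0, 0.2, -155.7]
ft_force: [-0.2, 0.7, 0.6]
finger_gap: 38.4
grip_force: 0.0
```

```bash
python3 - <<'E'
from h import *
s,st=snap("side","s12"); w,_=snap("wrist","w12"); print(st["tool_pos"],st["tcp_rot"],st["ft_force"])
c=np.array([483,279.5]); g=s["pixels"].astype(int).sum(2)//3
for z in (76,80,87,108,111): print(z,proj(s,[*c,z]),proj(w,[*c,z],st))
for v in range(164,186): print(v,' '.join('%3d'%x for x in g[v,260:286]))
q=cv2.cvtColor(w["pixels"],cv2.COLOR_RGB2GRAY)
for v in range(190,256,3): print(v,' '.join('%3d'%x for x in q[v,290:352:2]))
E
```

```text
[483.18853537 279.82457034 156.64930865] [ 1.79995702e+02  1.74077677e-01 -1.55717524e+02] [-0.16210096  0.7210967   0.56440361]
76 [271.56833558 182.03902794] [319.92013935 193.6057625 ]
80 [271.48556674 180.91139362] [319.91848891 194.96071141]
87 [271.34023286 178.93109154] [319.91548026 197.43003268]
108 [270.90046757 172.93666439] [319.90541369 205.68582436]
111 [270.83717903 172.07370309] [319.90383168 206.98238692]
164 115 121 127 128 127 126 127 127 127 124 119 115 113 100  86  82  81  84 102 112  85  79  79  78  79  79
165  97 110 121 121 116 113 113 117 124 127 127 127 121 100  84  81  84  89 104 114  85  79  79  78  79  79
166  93 108 114 107  94  92  93  98 112 121 124 124 118  99  83  82  85  87  87  89  81  79  79  80  79  79
167 114 118 117 109  98  92  90  93 109 117 119 118 113  96  83  82  87  94 109 116  86  80  80  79  79  80
168 177 172 172 168 164 160 143 114 118 120 119 121 114  95  84  91 125 160 178 170  98  80  80  80  79  79
169 232 232 232 232 232 231 217 178 172 172 171 170 151 108  99 132 194 229 230 202 106  81  80  80  80  80
170 236 236 236 236 236 23
[... 3817 characters left out ...]
  48  47  83  80  99 101 101  83  89  48  53  54  47  44  72
241  84  65  54  96  98 141 166 183 187 185 184 118 143 132  57  59  81  89  82  99 100 102 102  93  90 118  77  53  64  88 145
244  91  88  90  88  83  99  97  99 100  98  97 102  90  90  92  90  88  86  99 101 101 103 102 101  99  87  88  89  86  84  93
247 102  98  96  97  97  98  99 102 100 100  98 102  99  99 101 104  99 100  97 103 101 102 101 100 101  95  99  95  99  96 100
250 101  99  97  99  96  97 100 101  98 101  96 102  98  98  99 102 100 100  98 101 101 100 100 101 100  96  98  95  97  97  99
253 101  97  97  96  96  95  99 101  98  99  98 101  98  99 100 103  98  98  97 100 102 105  99 100  99  95  98  95  96  98  97
```

The side view shows the cap at rows 173–180, columns 269.5–274. That's a cap top of about 110 mm over the worktop, so the vial is fully down and upright (h about 2). Next I'll take the shut fingers over and behind the raised lid edge.

>>> {"method": "play_rows", "body": {"motion": [[[0,0,-3,0,0,0],[0,0,-5,0,0,0],[-3,0,-5,0,0,0],[-6.5,0,-5,0,0,0],[-10,0,-5,0,0,0]]], "jaw": 0}}

```text
time: 21.8
tool_pos: [574.4, 321.0, 203.5]
tcp_rot: [180.0, 0.0, -155.7]
ft_force: [-0.3, 0.0, -0.5]
finger_gap: -0.0
grip_force: 0.0
```

>>> {"method": "play_rows", "body": {"motion": [[[-2.6,0,0,0,0,0],[-2.6,0,0,0,0,0],[-2.6,0,0,0,0,0]]]}}

```text
time: 22.1
tool_pos: [596.8, 331.0, 202.0]
tcp_rot: [180.0, -0.1, -155.7]
ft_force: [-0.7, 0.3, 0.6]
finger_gap: 0.0
grip_force: 0.0
```

```bash
python3 - <<'E'
from h import *
s,st=snap("side","s13"); t,_=snap("top","t13"); p=st["tool_pos"]; print(p,st["tcp_rot"],st["finger_gap"])
print("rel well cm",totool(p-[483,279.6,p[2]],st))
f=onz(t,(207,168),100); print("flask",f, totool(f-p,st))
g=s["pixels"].astype(int).sum(2)//3
W=lambda x,y,z:np.array([483,279.6,0])+[(x+22)*.912-y*.411,(x+22)*.411+y*.912,z]
print("edge L,M,R",[proj(s,W(81,y,187)).round(1) for y in(49,0,-49)],"tip",proj(s,p+[0,0,29]).round(1))
for v in range(128,166,1): print(v,' '.join('%3d'%x for x in g[v,270:312]))
E
```

```text
[596.76930848 331.00774287 202.04603016] [ 1.79998547e+02 -1.16309445e-01 -1.55720233e+02] 0.026551652289117485
rel well cm [-1.24844467e+01  7.95752509e-03 -2.53430447e-02]
flask [621.9424863  431.65310719 100.        ] [-6.45382096  8.13895296 10.19172924]
edge L,M,R [array([283.1, 140.8]), array([292.7, 143.1]), array([302.8, 145.5])] tip [296.8 129.1]
128 127 127 128 127 127 127 127 127 127 127 127 127 127 127 126 127 127 127 127 127 126 127 125 110  79  81  93  87  75  77  82 103 124 126 126 126 126 126 126 127 126 126
129 127 128 127 127 127 127 127 127 127 128 127 127 127 127 127 126 126 127 128 126 127 126 125 113  91  93 102 105 103 100 104 122 126 127 126 126 126 126 126 126 126 126
130 127 127 127 127 127 127 127 127 127 127 127 127 127 127 127 126 127 126 126 127 127 127 126 125 123 123 124 124 124 124 125 126 127 126 127 126 126 127 126 126 127 126
131 127 127 127 127 127 127 127 127 128 127 127 127 127 127 127 127 127 127 127 127 127 127 127 127 126 127 127 126 126 126 127 127 126 127 127 126 127 126 126 126 126 127
132 126 125 123 124 123 125 126 126 126 126 127 127 12
[... 5093 characters left out ...]
 159 163 171
162  86  87  99 106  90  82  81  82  89  92  81  80  80  80  80  79  79  79  78  79  78  79  79  78  79  78  81  85  84  83  84  83  83  85 109 183 232 234 232 231 231 231
163  98  96 104 106  88  82  82  83  97 105  83  79  80  80  78  78  79  79  79  78  79  78  79  78  79  78  80  82  84  83  83  84  83  84 106 180 232 236 236 235 235 235
164 120 116 113 101  87  83  83  85 103 112  85  80  80  79  79  79  79  79  79  79  79  79  79  78  79  79  79  82  84  83  84  83  83  83  99 175 232 235 236 235 235 235
165 128 128 121 100  83  82  85  89 105 115  85  80  79  80  79  80  79  79  79  79  79  79  79  79  79  79  79  81  83  83  84  83  83  83  97 173 232 236 236 236 235 235
```

The lid's right corner is at (302.5,146), against (302.8,145.5) predicted, so the geometry holds. I'll descend behind the lid, then pull it forward along its arc.

>>> {"method": "play_rows", "body": {"motion": [[[0,0,2,0,0,0],[0,0,4,0,0,0],[0,0,5.4,0,0,0],[0,0,5.4,0,0,0]]]}}

```text
time: 22.6
tool_pos: [595.1, 330.3, 146.7]
tcp_rot: [-180.0, -0.2, -155.7]
ft_force: [0.1, -0.1, 0.9]
finger_gap: 0.3
grip_force: 0.0
```

>>> {"method": "play_rows", "body": {"motion": [[[0.4,0,0,0,0,0],[0.8,0,0,0,0,0],[1.2,0,0,0,0,0],[1.6,0,-0.1,0,0,0],[2,0,-0.2,0,0,0]]]}}

```text
time: 23.1
tool_pos: [579.3, 323.2, 152.6]
tcp_rot: [180.0, 0.1, -155.7]
ft_force: [0.6, 1.4, 1.4]
finger_gap: 0.0
grip_force: 1.1
```

>>> {"method": "play_rows", "body": {"motion": [[[0.4,0,-0.05,0,0,0],[0.8,0,-0.1,0,0,0],[1.2,0,-0.2,0,0,0],[1.2,0,-0.2,0,0,0]]]}}

```text
time: 23.5
tool_pos: [567.4, 317.8, 153.1]
tcp_rot: [-180.0, -0.0, -155.7]
ft_force: [1.0, 0.4, 1.4]
finger_gap: 0.1
grip_force: 1.0
```

```bash
python3 - <<'E'
from h import *
s,st=snap("side","s14"); p=st["tool_pos"]; print(p,st["tcp_rot"],st["ft_force"])
print("rel well cm",totool(p-[483,279.6,p[2]],st))
a=cv2.imread("pics/s13.png")[:,:,::-1].astype(int); d=abs(s["pixels"].astype(int)-a).sum(2)>60
print(d[147:180,275:306].sum())
g=s["pixels"].astype(int).sum(2)//3
for v in range(136,172,2): print(v,' '.join('%3d'%x for x in g[v,264:312]))
E
```

```text
[567.37804555 317.78860472 153.12006367] [-1.79995880e+02 -3.83895235e-02 -1.55714253e+02] [0.98919359 0.36478725 1.40200059]
rel well cm [-9.26175422e+00  1.05478161e-02 -6.20635308e-03]
213
136 123 126 113  85  78  79  80  80  80  81  81  80  78  77  75  77  94 117 126 127 127 125 109  77  81  92  81  54  49  53  80 114 126 127 127 127 126 126 127 127 127 127 127 127 127 127 127 127
138 110 120 113  88  79  79  80  80  80  80  80  80  79  77  76  75  85 110 126 127 127 125 109  76  77  88  82  55  49  49  53  88 124 127 127 127 127 127 127 127 128 127 127 127 127 127 127 126
140  92  88  87  85  80  80  81  80  80  81  81  81  79  77  76  75  85 109 126 127 127 126 109  76  79  87  83  60  51  50  55  90 124 128 130 130 131 131 130 131 132 141 151 163 175 175 175 174
142 108 108 102  88  80  80  81  82  82  82  82  81  80  83  83  76  87 103 113 118 123 121 107  86  83  86  83  60  52  53  74 129 173 189 205 218 230 231 231 231 231 232 233 233 235 235 235 235
144 112 111 110 101  81  80  81  81  83  85  86  86  84  92  93  91  90  89  88  90  92  95 102 104  85  85  89  75  72  89 
[... 1919 characters left out ...]
  79  78  77  77  77  77  77  76  77  76  79  83  84  83  85  84  83  83  98 168 228 235 235 236 235 236 235 235
166  95  92  93  99 113 122 124 125 118  99  83  82  87  99 100  83  79  80  79  80  79  79  79  77  76  77  78  77  77  77  79  83  84  85  84  83  84  83  87 125 196 233 236 236 236 235 235 236
168 165 161 143 115 119 121 121 121 115  96  84  91 125 158 142  93  81  80  80  79  81  83  85  87  86  82  80  79  78  78  77  79  84  85  84  84  84  84  83  96 161 224 235 236 235 235 236 236
170 236 236 235 232 232 232 232 230 214 171 167 199 231 234 219 152  91  81  83  85  90  92  92  92  92  92  92  91  90  87  85  85  85  85  84  84  84  83  84  87 119 190 232 236 236 236 236 236
```

The lid is following the fingers. I'll carry on round the arc.

>>> {"method": "play_rows", "body": {"motion": [[[0.7,0,0,0,0,0],[1.4,0,0,0,0,0],[2.1,0,0.05,0,0,0],[2.7,0,0.1,0,0,0],[2.7,0,0.1,0,0,0]]]}}

```text
time: 24.05
tool_pos: [542.4, 306.5, 151.9]
tcp_rot: [-180.0, -0.1, -155.7]
ft_force: [1.5, 0.9, 0.3]
finger_gap: 0.0
grip_force: 0.7
```

>>> {"method": "play_rows", "body": {"motion": [[[0.7,0,0.13,0,0,0],[1.4,0,0.31,0,0,0],[2,0,0.5,0,0,0],[2.6,0,0.75,0,0,0],[2.6,0,0.75,0,0,0]]]}}

```text
time: 24.55
tool_pos: [518.7, 295.8, 144.4]
tcp_rot: [-180.0, -0.1, -155.7]
ft_force: [2.0, 0.2, -0.3]
finger_gap: -0.2
grip_force: 0.7
```

```bash
python3 - <<'E'
from h import *
s,st=snap("side","s15"); p=st["tool_pos"]; print(p,st["tcp_rot"],st["ft_force"])
print("rel well cm",totool(p-[483,279.6,p[2]],st))
W=lambda x,y,z:np.array([483,279.6,0])+[(x+22)*.912-y*.411,(x+22)*.411+y*.912,z]
for th in (35,40,45,50,55): a=np.radians(th+19.9); print(th,proj(s,W(50-111.7*np.cos(a),-49,78+111.7*np.sin(a))).round(1),proj(s,W(50-111.7*np.cos(a),49,78+111.7*np.sin(a))).round(1))
g=s["pixels"].astype(int).sum(2)//3
for v in range(136,176,2): print(v,' '.join('%3d'%x for x in g[v,256:306]))
E
```

```text
[518.71335701 295.83438888 144.37525029] [-1.79996739e+02 -5.79372549e-02 -1.55713361e+02] [ 1.99079091  0.1704636  -0.31901714]
rel well cm [-3.92299104  0.0108662  -0.00396753]
35 [281.5 157.2] [261.9 151.7]
40 [283.3 155. ] [263.7 149.7]
45 [285.3 153.1] [265.7 147.8]
50 [287.3 151.3] [267.7 146.1]
55 [289.4 149.8] [269.7 144.7]
136  98 100 102 102 101  99  98 108 122 126 112  84  76  68  54  52  51  50  51  51  50  50  50  51  50  50  51  49  49  49  50  56  88 121 127 128 127 127 127 127 127 127 127 127 127 127 127 127 127 127
138 100 103 105 105 103  99  96  99 110 120 112  88  78  78  78  77  71  59  53  50  51  50  51  51  51  50  50  51  66  82  87 101 122 127 127 127 128 127 127 127 127 128 127 128 127 127 128 127 126 127
140 102 104 105 107 106 105 103  98  91  87  87  83  79  80  80  81  80  80  74  64  63  63  57  51  50  49  54  87 121 127 127 127 127 127 127 128 127 127 127 127 127 129 129 130 132 131 130 130 132 141
142 108 109 111 112 114 114 113 109 108 108 102  89  79  80  81  81  81  81  81  77  79  94  81  57  52  51  56  88 120 122 122 125 127 136 158 172 173 17
[... 2613 characters left out ...]
  92  90  86  85  83  84  84  84  83  84  84  84  84  84  83  82  88 126 186 225 234 235
170 236 236 236 236 235 235 236 236 236 236 235 232 232 232 231 230 214 170 165 183 191 154 104  84  83  86  91  93  93  93  93  89  86  84  84  84  84  84  84  84  85  84  84  84  85  85  98 153 217 234
172 236 236 236 236 235 236 236 236 236 236 236 236 235 231 215 194 191 196 220 234 236 233 215 156 112 107 103  99  95  93  94  93  93  91  88  86  85  84  84  85  85  85  84  84  84  88 107 167 223 234
174 236 236 236 236 236 236 236 235 234 232 233 232 227 198 150 145 143 142 174 216 211 193 170 142 127 120 118 115 111 108 101  96  95  94  94  93  91  88  85  86  85  85  85  85  89 101 115 136 191 229
```

>>> {"method": "play_rows", "body": {"motion": [[[0.8,0,0.4,0,0,0],[1.6,0,0.87,0,0,0],[2.3,0,1.4,0,0,0],[3,0,2,0,0,0],[3.6,0,2.65,0,0,0]]]}}

```text
time: 25.1
tool_pos: [485.9, 281.0, 117.8]
tcp_rot: [-180.0, -0.0, -155.7]
ft_force: [-2.2, -0.7, 4.2]
finger_gap: 0.1
grip_force: 1.8
```

>>> {"method": "play_rows", "body": {"motion": [[[0.3,0,0.35,0,0,0],[0.6,0,0.7,0,0,0],[0.9,0,1.15,0,0,0],[1.05,0,1.45,0,0,0],[1.05,0,1.45,0,0,0]]]}}

```text
time: 25.6
tool_pos: [476.7, 276.9, 103.1]
tcp_rot: [-180.0, -0.1, -155.7]
ft_force: [-2.4, -0.8, 4.2]
finger_gap: 0.0
grip_force: 1.8
```

```bash
python3 - <<'E'
from h import *
s,st=snap("side","s16"); p=st["tool_pos"]; print(p,st["tcp_rot"],st["ft_force"])
print("rel well cm",totool(p-[483,279.6,p[2]],st))
W=lambda x,y,z:np.array([483,279.6,0])+[(x+22)*.912-y*.411,(x+22)*.411+y*.912,z]
for th in (0,5,10,15): a=np.radians(th+19.9); print(th,proj(s,W(50-111.7*np.cos(a),-49,78+111.7*np.sin(a))).round(1))
g=s["pixels"].astype(int).sum(2)//3
for v in range(156,192,1): print(v,' '.join('%3d'%x for x in g[v,256:300]))
E
```

```text
[476.72939014 276.87695622 103.0708801 ] [-1.79998099e+02 -6.86801814e-02 -1.55716228e+02] [-2.38160519 -0.7974305   4.17012397]
rel well cm [0.68356487 0.00967192 0.00081907]
0 [272.7 176.6]
5 [273.4 173.5]
10 [274.3 170.6]
15 [275.4 167.7]
156  87  90  93  96  98  98  98  96  86  74  70  72  62  55  53  57  81 120 133 112  92  82  79  80  79  79  79  80  79  79  79  80  79  95 171 230 233 223 204 216 221 222 219 205
157  84  84  86  88  88  90  91  91  89  80  81  91  75  56  53  59  95 125 112  93  81  80  80  80  80  81  80  79  79  78  79  79  80  90 151 208 211 191 155 153 157 159 158 152
158  85  83  85  87  88  89  87  86  85  81  83  93  78  57  54  59  90 120 112  92  81  80  80  80  80  79  80  80  79  78  80  80  81  86 126 164 153 141 152 131 130 132 127 133
159  85  85  86  90  91  91  86  84  83  78  82  95  83  58  54  56  74 100 103  87  81  80  80  80  80  80  81  80  79  79  79  82  83  94 167 226 215 178 165 124 121 121 121 132
160  85  85  87  93  96  93  86  84  81  77  84  96  84  58  55  56  71  93  98  86  80  80  80  81  80  80  81  80  79  79  80  82  83  9
[... 4921 characters left out ...]
  57  61  65  67  70  79  95 101 104 109 115 115 116 121 130 134 110 119 124  98  93  92  89  91  91  92  93  93  92  92  92  91  91  91  86  84  91  93  97 133
189  73  65  66  63  64  66  67  67  68  72  78  80  85  95 101 101 106 114 134 148 107  95  96  91  89  89  90  91  92  92  93  93  92  91  90  88  86  85  77  78  92  93  97 133
190 126  87  80  71  67  68  68  66  66  67  68  71  81  88  88  92  99 101 100 102  94  91  90  89  89  89  92  92  92  92  92  90  89  84  84  83  74  81  76  77  91  93  97 134
191 185 113  85  73  68  70  72  70  68  67  69  77  86  87  87  88  89  93  96  94  91  92  91  91  90  91  92  91  91  90  86  84  84  74  79  81  72  81  77  77  91  93  96 134
```

>>> {"method": "play_rows", "body": {"motion": [[[0.15,0,0.2,0,0,0],[0.3,0,0.4,0,0,0],[0.45,0,0.6,0,0,0],[0.5,0,0.7,0,0,0],[0.5,0,0.7,0,0,0]]]}}

```text
time: 26.15
tool_pos: [473.2, 275.3, 97.1]
tcp_rot: [180.0, 0.1, -155.7]
ft_force: [2.2, 0.5, 1.3]
finger_gap: 0.0
grip_force: 1.3
```

>>> {"method": "play_rows", "body": {"motion": [[[0.1,0,0.1,0,0,0],[0.15,0,0.2,0,0,0],[0.15,0,0.2,0,0,0]]]}}

```text
time: 26.45
tool_pos: [472.2, 274.8, 95.4]
tcp_rot: [180.0, 0.1, -155.7]
ft_force: [4.1, 2.2, 5.1]
finger_gap: -0.1
grip_force: 2.6
```

>>> {"method": "play_rows", "body": {"motion": [[[0.1,0,0.1,0,0,0],[0.15,0,0.2,0,0,0],[0.15,0,0.2,0,0,0]]]}}

```text
time: 26.75
tool_pos: [471.1, 274.3, 93.8]
tcp_rot: [-180.0, 0.2, -155.7]
ft_force: [5.3, 2.2, 6.1]
finger_gap: 0.1
grip_force: 3.2
```

>>> {"method": "play_rows", "body": {"motion": [[[0,0,0.1,0,0,0],[0,0,0.15,0,0,0],[0,0,0.15,0,0,0]]]}}

```text
time: 27.05
tool_pos: [470.9, 274.3, 92.9]
tcp_rot: [-180.0, 0.1, -155.7]
ft_force: [1.6, 0.5, 12.9]
finger_gap: 0.1
grip_force: 6.0
```

>>> {"method": "play_rows", "body": {"motion": [[[0,0,0.1,0,0,0],[0,0,0.1,0,0,0],[0,0,0.1,0,0,0]]]}}

```text
time: 27.35
tool_pos: [469.7, 273.7, 90.1]
tcp_rot: [180.0, -0.0, -155.7]
ft_force: [1.8, -0.2, 3.1]
finger_gap: -0.0
grip_force: 1.7
```

>>> {"method": "play_rows", "body": {"motion": [[[0,0,0.1,0,0,0],[0,0,0.1,0,0,0],[0,0,0.1,0,0,0]]]}}

```text
time: 27.65
tool_pos: [469.1, 273.4, 88.4]
tcp_rot: [-180.0, -0.1, -155.7]
ft_force: [-0.9, -1.0, 2.2]
finger_gap: 0.2
grip_force: 0.9
```

>>> {"method": "play_rows", "body": {"motion": [[[0,0,0.05,0,0,0],[0,0,0.05,0,0,0]]]}}

```text
time: 27.85
tool_pos: [469.4, 273.6, 88.1]
tcp_rot: [-180.0, -0.1, -155.7]
ft_force: [-0.2, -0.3, -1.1]
finger_gap: -0.5
grip_force: 0.0
```

>>> {"method": "play_rows", "body": {"motion": [[[0,0,0.05,0,0,0],[0,0,0.05,0,0,0]]]}}

```text
time: 28.05
tool_pos: [469.9, 273.8, 88.0]
tcp_rot: [-180.0, -0.0, -155.7]
ft_force: [-0.3, -1.3, -1.0]
finger_gap: -0.3
grip_force: 0.0
```

```bash
python3 - <<'E'
from h import *
s,st=snap("side","s17"); print(st["tool_pos"],st["ft_force"])
a=cv2.imread("pics/s1.png")[:,:,::-1].astype(int); d=abs(s["pixels"].astype(int)-a).sum(2)>60
print(d[165:208,272:304].sum()); print(d[160:208:1,268:306].astype(int).sum(1))
E
```

```text
[469.85255728 273.76019146  87.9688793 ] [-0.25556411 -1.30346982 -1.02313343]
45
[3 3 3 4 4 5 5 5 5 5 5 5 5 6 9 9 5 0 0 0 0 0 0 0 0 0 0 0 0 0 0 0 0 0 0 0 0
 0 0 0 0 0 0 0 6 7 7 7]
```

The lid has dropped away from the fingers, and the side view matches the original shut-lid image. I'll retreat and confirm.

>>> {"method": "play_rows", "body": {"motion": [[[0,0,-1,0,0,0],[0,0,-3,0,0,0],[0,0,-6,0,0,0],[0,0,-9,0,0,0],[0,0,-10,0,0,0]]]}}

```text
time: 28.6
tool_pos: [471.9, 274.8, 193.0]
tcp_rot: [180.0, 0.4, -155.7]
ft_force: [1.0, 0.8, 1.4]
finger_gap: 0.3
grip_force: 0.0
```

>>> {"method": "play_rows", "body": {"motion": [[[0,0,0,0,0,0],[0,0,0,0,0,0],[0,0,0,0,0,0]]]}}

```text
time: 28.9
tool_pos: [469.0, 273.4, 186.3]
tcp_rot: [-180.0, -0.2, -155.7]
ft_force: [0.7, -0.1, -1.7]
finger_gap: 0.3
grip_force: 0.0
```

```bash
python3 - <<'E'
from h import *
from bench import job
s,st=snap("side","s18"); print(st["tool_pos"],st["ft_force"],st["time"])
a=cv2.imread("pics/side0.png")[:,:,::-1].astype(int); d=abs(s["pixels"].astype(int)-a).sum(2)>60
n=d[168:203,256:304].sum(); print(n)
if n<60: print(job.hand_in())
E
```

```text
[468.95969107 273.35374338 186.25856719] [ 0.68656368 -0.11326641 -1.67323892] 28.9
39
the job is handed in; nothing more can be done
None
```

I handed the job in at 28.9 s, verdict not shown: the latch opened the lid, the vial was lowered upright into the large well and released, and the lid was pressed until it snapped; after the arm backed off, the side view matched the shut-lid picture, and the highest press reading was about 13 N.

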